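# Tamp the sugar lumps level in their bin

## Robot

A 6-joint arm with a two-finger parallel gripper is mounted at the origin on a cart in front of the work surface, level with it; the furniture and walls round the work are solid. World frame = base frame: x ahead of the robot, y to its left, z up, the work surface at z = 0. Lengths are in mm, angles in rad, forces in N, time in s.
With the tool pointing down it reaches from about 400 to 925 mm from the base axis. Payload 12.5 kg.
Tool frame: the origin (TCP) lies on the mounting face of the last link; the fingertips stand 190 mm ahead of it and the grasp point (between the pads) lies 171 mm ahead of it (env.grasp_offset is the distance from the TCP to the grasp point, in mm); z points along the fingers, y is the direction in which the jaws open and shut (so a half turn about z gives the same grasp; the last joint's range is limited). The gripper opens to 95 mm and grips with 3 to 60 N. Pads are 20 mm wide; open, the fingers measure 119 mm over their backs; the gripper's body (75 mm by 180 mm) begins 59 mm behind the grasp point.
Start: joints at [1.016, 0.491, 1.559, -0, 1.092, -0.106], TCP at [271.155, 563.116, 404.761] pointing down, gripper open.
Joint ranges: [-3.1, 3.1], [-0.84, 2.19], [0.05, 2.79], [-1.13, 4.28], [0.06, 2.93], [-2.69, 2.69]. Speed limits (rad/s): [2.22, 2.22, 2.79, 3.14, 3.14, 3.14].

## Interface

Orientations are given as [roll, pitch, yaw] about the fixed x, y, z axes, in that order (R = Rz(yaw) Ry(pitch) Rx(roll)).
In Python, from cell import env, viewer gives the robot as it stands.
- The arm moves only by the tool play_rows, never from a script. Its argument "increments" is a list of rows, each an object of numbers: "dx", "dy", "dz": the shift along the tool's x, y, z in mm; "rx", "ry", "rz": the turn, a rotation vector about the tool's x, y, z in units of 6 degrees (1.0 is 6 degrees). A call has 1 to 8 rows; each row is the pose to reach, as a shift and turn from the pose measured when the call began, along the tool's axes at that moment; what a row does not reach only later rows make up. A row lasts 1/12 s, in which the tool goes at most 41.7 mm and 7.16 degrees, less where a joint would pass 70% of its speed; a pose out of reach is approached as far as the arm can. A call with a gripper value outside its range is refused whole. "fingers" is the opening, from 0 (shut) to 1 (fully open), set as the call begins (left out, the last holds). The fingers move at their own pace and stop on an object; the grip force is fixed at half the most. Time passes only in rows, so rows that repeat a pose let the fingers close. It gives the time, the measured TCP pose, the force and the opening at its end, in the units of the state.
- env.state(): the state, without advancing time (a new reading comes with each control period).
- viewer.read_camera(name): name is "scene" or "top" or "wrist"; returns a dict with "image" (384x512x3 uint8, red, green, blue), "fx", "fy", "cx", "cy" (pixels), "rvec" (rotation vector, rad) and "tvec" (3), from world to camera coordinates, as OpenCV has them. Camera axes: x right, y down, z forward; pixel columns grow to the right and rows downward; lengths in mm; the calibration is good to about 2 mm. A picture is of the moment at which its call begins. There is no depth.
- env.job_done(): hands the job in, once; it reports no verdict.
The state is a dict: "t": time; "joints": joint angles; "qvel": joint speeds; "tau": joint torques, N m; "eef_pos": TCP position; "tcp_rot": TCP orientation; "ft_force": force on the tool from outside, world axes, zero at the start; "moment": the same for the moment, N m; "opening": opening from 0.0 (shut) to 1.0 (fully open).
Only numpy, scipy, OpenCV 4.12 (cv2) and the standard library are available. Lean on these libraries where they do the work, as an engineer would, in place of code of your own. Each camera call takes 0.05 s, during which the arm holds its last target.

## Task

In each row of the sugar bin one lump is jammed on top of its neighbours: with the wooden tamper, press the proud lump straight down between them until the whole row lies level on the bin floor, the row of large lumps first and then the row of small ones. Once a row is level, keep leaning on it with about 15 N for a second, never more than 40 N on a lump; do not touch the lumps with the gripper and leave the other things alone. Then stand the tamper upright in the middle of its cork mat again and let go.

Things in the scene. Friction and masses are not known exactly. Their poses are not given: they have to be found in the camera images.
- bin: white two-compartment storage bin fixed to the worktop, 103 mm (x) by 154 mm (y) by 38 mm high, walls and floor 5 mm thick, a small lip at each end (12 mm). Origin at the centre of its underside; the inner floor is 5 mm above it. The rows run along its y and each is 144 mm long: the large row's compartment is 48 mm wide, centred at x = -22.5 mm; the small row's is 40 mm wide, centred at x = +26.5 mm; the partition between is as high as the walls
- large_up: pressed lump of palm sugar, pillow-shaped: 44 by 44 mm and 28 mm high, sides fully rounded (14 mm radius), the flat of its underside and top 16 mm wide; 45 to 90 g; origin at the centre of its underside, z up its axis. This one sits some 13 mm proud, wedged over the gap between large_1 and large_2; pressed down it shoves them apart along the row and reaches the floor, where it turns rigid
- large_1: pressed lump of palm sugar, pillow-shaped: 44 by 44 mm and 28 mm high, sides fully rounded (14 mm radius), the flat of its underside and top 16 mm wide; 45 to 90 g; origin at the centre of its underside, z up its axis. Lies on the bin floor, towards the bin's -y, beside the proud one
- large_2: pressed lump of palm sugar, pillow-shaped: 44 by 44 mm and 28 mm high, sides fully rounded (14 mm radius), the flat of its underside and top 16 mm wide; 45 to 90 g; origin at the centre of its underside, z up its axis. Lies on the bin floor, towards the bin's +y, beside the proud one
- small_up: pressed lump of palm sugar, pillow-shaped: 36 by 36 mm and 24 mm high, sides fully rounded (12 mm radius), the flat of its underside and top 12 mm wide; 35 to 70 g; origin at the centre of its underside, z up its axis. This one sits some 11 mm proud, wedged over the gap between small_1 and small_2; it is pressed down in the same way
- small_1: pressed lump of palm sugar, pillow-shaped: 36 by 36 mm and 24 mm high, sides fully rounded (12 mm radius), the flat of its underside and top 12 mm wide; 35 to 70 g; origin at the centre of its underside, z up its axis. Lies on the bin floor, towards the bin's -y, beside the proud one
- small_2: pressed lump of palm sugar, pillow-shaped: 36 by 36 mm and 24 mm high, sides fully rounded (12 mm radius), the flat of its underside and top 12 mm wide; 35 to 70 g; origin at the centre of its underside, z up its axis. Lies on the bin floor, towards the bin's +y, beside the proud one
- tamper: wooden tamper standing upright, 126 mm high, about 200 g: flat foot 30 mm (x) by 44 mm (y) by 14 mm thick, and on its centre an upright square handle 26 by 26 mm (sides along x and y) from 14 mm to 126 mm. Origin at the centre of the foot's underside, z up the handle. With its y along the bin's y the foot enters either compartment and covers one lump
- mat: square cork mat, 110 by 110 by 5 mm, fixed on the worktop, on which the tamper stands. Origin at the centre of its underside
- olive_pot: small green jar with a cream lid, 55 mm across and 71 mm high, a bystander. Origin at the centre of its underside
- honey_jar: brown jar with a black lid, 70 mm across and 104 mm high, a bystander. Origin at the centre of its underside
- pepper_mill: turned wooden pepper mill, 58 mm across and 150 mm high, a bystander. Origin at the centre of its underside
Things that resemble listed ones, but are neither listed nor needed, are in the scene too. What is shaped like the large_1 but turquoise is not meant. Leave any blue look-alike of the large_up alone.

How it is judged:
By the outcome, as a careful person would: the job done as asked, in the order asked, and still so for the second after the job is handed in, with the robot touching nothing.
It also fails if it takes over 64 s, if anything falls off the work surface, if the arm or the gripper's body presses on something with over 40 N, if the wrist force passes 120 N, or if a joint passes its speed limit or range.

## Working session

There is one attempt and no reset: what is moved stays moved. The work goes in short steps, Python scripts to look and compute and a tool call to move; the robot and the scene stay as the last step left them, time stands still between calls to the robot, and variables do not carry over. Pictures are saved under pics/ and viewed, and the job is handed in when it is done.

Besides the shell and the picture viewer there is one more tool, called after "Call:" as name(argument=value, ...), one argument or row to a line, values as JSON. play_rows: Moves the arm, as the interface text tells. Its arguments: {"type":"object","properties":{"increments":{"type":"array","items":{"type":"object","properties":{"dx":{"type":"number"},"dy":{"type":"number"},"dz":{"type":"number"},"rx":{"type":"number"},"ry":{"type":"number"},"rz":{"type":"number"}}}},"fingers":{"type":"number"}},"required":["increments"]}

```bash
ls; mkdir -p pics
python3 - <<'E'
from cell import env,viewer
import cv2,numpy as np,pickle
d={}
for n in ["scene","top"]:
    c=viewer.read_camera(n);d[n]=c
    cv2.imwrite(f"pics/{n}0.png",cv2.resize(c["image"][:,:,::-1],None,fx=1.5,fy=1.5,interpolation=cv2.INTER_CUBIC))
    print(n,{k:np.round(v,3) for k,v in c.items() if k!="image"})
pickle.dump(d,open("cams0.pkl","wb"))
print(env.state())
E
```

```text
pics
scene {'fx': np.float64(384.407), 'fy': np.float64(384.407), 'cx': np.float64(256.309), 'cy': np.float64(196.994), 'rvec': array([ 1.733, -1.077,  0.683]), 'tvec': array([-285.989,  244.493,  479.446])}
top {'fx': np.float64(430.855), 'fy': np.float64(430.855), 'cx': np.float64(258.622), 'cy': np.float64(191.613), 'rvec': array([ 2.17 , -2.132,  0.123]), 'tvec': array([ -60.521,  571.188, 1002.741])}
{'t': 0.1, 'joints': array([ 1.01642674e+00,  4.91461443e-01,  1.55938709e+00, -2.40223407e-05,
        1.09169221e+00, -1.05595205e-01]), 'qvel': array([ 0.00103879, -0.00130105, -0.00204918,  0.00021226,  0.00087661,
       -0.000319  ]), 'tau': array([ 1.92619955e-03, -6.13627410e+01, -2.58600533e+01,  6.93244231e-02,
        4.70216037e-02, -4.57118119e-05]), 'eef_pos': array([271.12412516, 563.09388118, 404.24409237]), 'tcp_rot': array([-3.14064759e+00, -7.87401418e-05,  2.69282932e+00]), 'ft_force': array([1.12971742, 0.38143861, 0.82392251]), 'moment': array([0.00434659, 0.00661786, 0.01510732]), 'opening': 0.9981530445756596}
```

View pics/scene0.png

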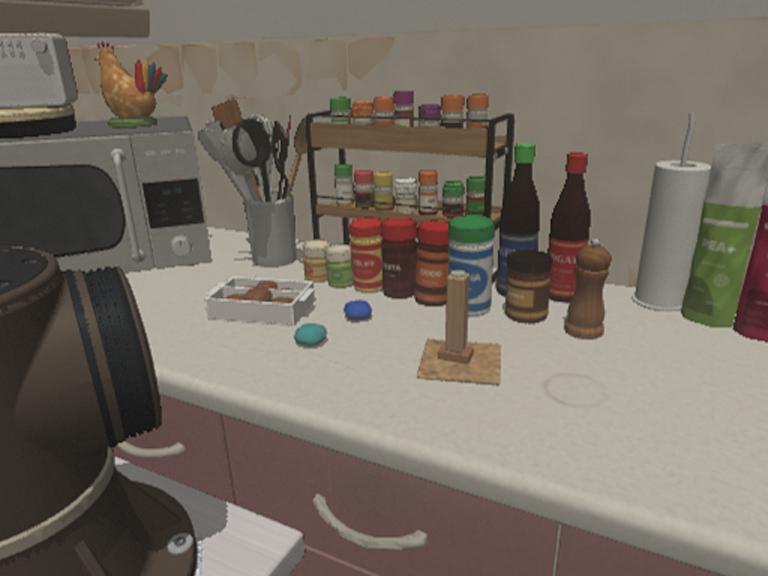

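View pics/top0.png

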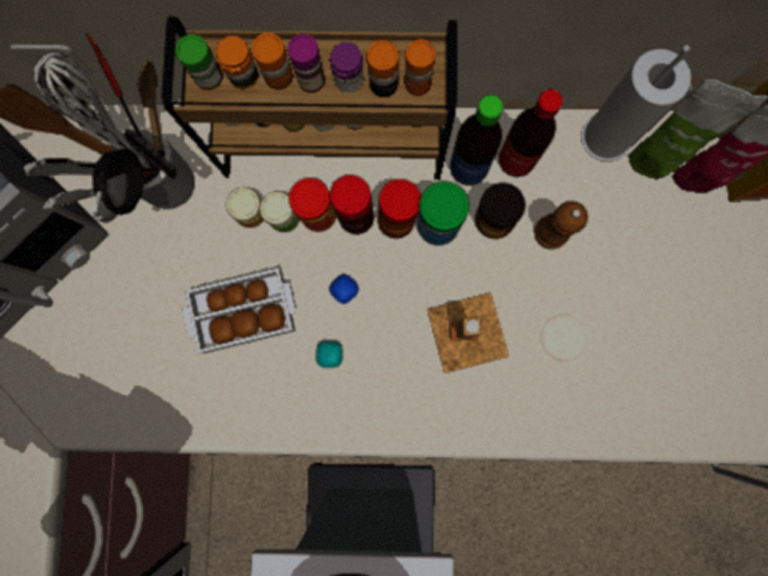

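```bash
cat > h.py <<'E'
import cv2,numpy as np,pickle
from scipy.spatial.transform import Rotation as R
def P(c):
    Rm=cv2.Rodrigues(np.array(c["rvec"],float))[0]; return Rm,np.array(c["tvec"],float)
def ray(c,u,v,z):
    Rm,t=P(c); d=Rm.T@np.array([(u-c["cx"])/c["fx"],(v-c["cy"])/c["fy"],1]); o=-Rm.T@t
    return o+d*(z-o[2])/d[2]
def proj(c,p):
    Rm,t=P(c); q=Rm@np.array(p,float)+t; return np.array([c["fx"]*q[0]/q[2]+c["cx"],c["fy"]*q[1]/q[2]+c["cy"]])
def crop(c,u0,v0,u1,v1,s,name):
    im=c["image"][v0:v1,u0:u1,::-1]; cv2.imwrite(f"pics/{name}.png",cv2.resize(im,None,fx=s,fy=s,interpolation=cv2.INTER_CUBIC))
E
python3 - <<'E'
from h import *
d=pickle.load(open("cams0.pkl","rb"))
crop(d["top"],115,170,205,245,8,"tbin"); crop(d["top"],275,185,350,255,8,"tmat")
E
```

```text
(no output)
```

View pics/tbin.png

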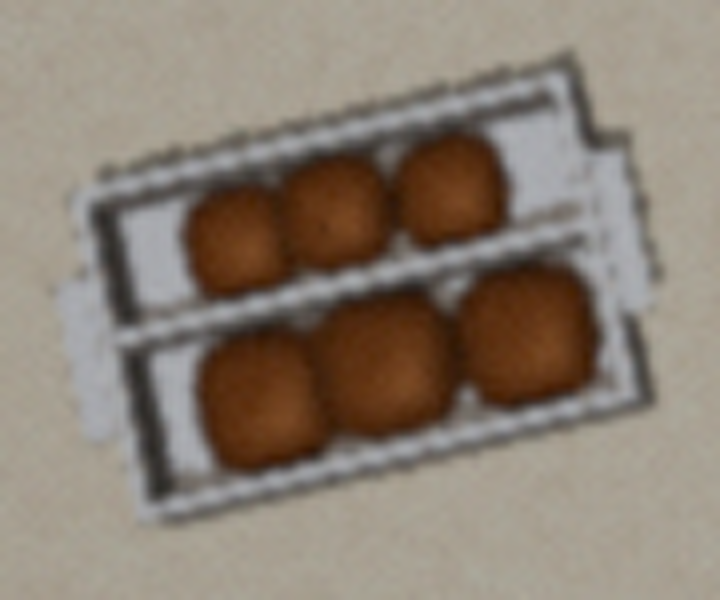

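View pics/tmat.png

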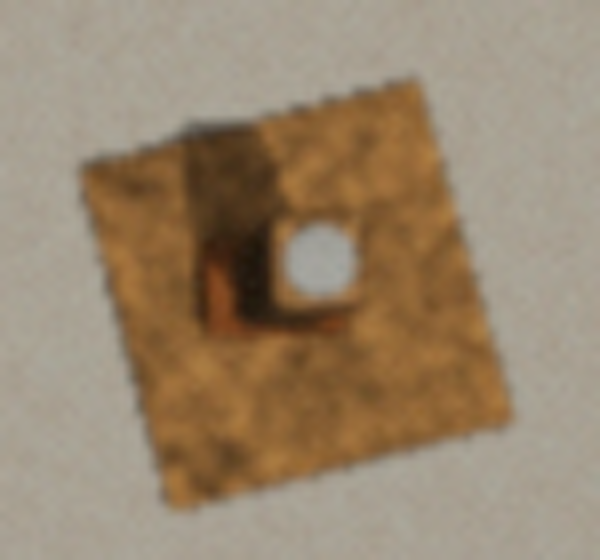

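Run:
```python
from h import *
c=pickle.load(open("cams0.pkl","rb"))["top"]
def f(pts,u0,v0,z): return np.array([ray(c,u0+x/8-.5+1/16,v0+y/8-.5+1/16,z)[:2] for x,y in pts])
b=f([(80,195),(568,65),(650,395),(148,515)],115,170,38)
m=f([(85,165),(415,80),(512,425),(172,508)],275,185,5)
for q in (b,m):
    print(q.round(1),q.mean(0)); 
    for i in range(4):
        e=q[(i+1)%4]-q[i]; print(np.linalg.norm(e).round(1),np.degrees(np.arctan2(e[1],e[0])).round(1))
print("handle top",f([(272,218),(358,218),(358,308),(272,308),(321,260)],275,185,126))
print("foot",f([(205,335),(350,328),(200,240)],275,185,19))
print("lumps L", f([(262,395)],115,170,20),f([(385,360)],115,170,35),f([(530,335)],115,170,20))
print("lumps S", f([(238,240)],115,170,20),f([(335,212)],115,170,35),f([(452,188)],115,170,20))
```

```text
[[560.6 272.9]
 [602.8 127.1]
 [503.5  98.6]
 [465.1 247. ]] [532.9986391 186.3841794]
151.7 -73.9
103.3 -164.0
153.3 104.5
99.0 15.2
[[ 543.4 -116.1]
 [ 571.6 -217.9]
 [ 466.  -247.3]
 [ 438.9 -143.8]] [ 504.97194032 -181.26677773]
105.6 -74.5
109.7 -164.4
107.1 104.7
108.1 14.8
handle top [[ 518.2013579  -161.22767621]
 [ 518.61973582 -184.66488093]
 [ 494.08740836 -184.68865853]
 [ 493.66414553 -161.32825794]
 [ 506.97032097 -174.60946054]]
foot [[ 491.03933927 -152.27049152]
 [ 493.95185348 -196.10480154]
 [ 519.81390534 -150.56461972]]
lumps L [[502.44383278 219.63968786]] [[512.73842718 179.1062677 ]] [[522.18592572 138.71199122]]
lumps S [[549.70673783 229.4334788 ]] [[557.16745328 196.32239232]] [[566.8723324 164.5236132]]
```

```bash
cat >> h.py <<'E'
def inc(s,pos,yaw,rp=(np.pi,0)):
    R0=R.from_euler("xyz",s["tcp_rot"]); Rt=R.from_euler("xyz",[rp[0],rp[1],yaw])
    d=R0.inv().apply(np.array(pos)-s["eef_pos"]); r=(R0.inv()*Rt).as_rotvec()/np.radians(6)
    return d.round(2),r.round(3)
E
python3 - <<'E'
from h import *
from cell import env
s=env.state()
print(inc(s,[470,200,400],np.pi/2+.3))
print(inc(s,[470,-100,400],np.pi/2))
E
```

```text
(array([-336.71, -240.86,    4.45]), array([-9.00e-03,  3.00e-03,  7.85e+00]))
(array([-466.87, -511.15,    4.69]), array([-8.0000e-03,  4.0000e-03,  1.0715e+01]))
```

Call:
play_rows(
  increments=[
    {"dx": -337,"dy": -241,"dz": 4,"rz": 7.85},
    {"dx": -337,"dy": -241,"dz": 4,"rz": 7.85},
    {"dx": -337,"dy": -241,"dz": 4,"rz": 7.85},
    {"dx": -337,"dy": -241,"dz": 4,"rz": 7.85},
    {"dx": -337,"dy": -241,"dz": 4,"rz": 7.85},
    {"dx": -337,"dy": -241,"dz": 4,"rz": 7.85},
    {"dx": -337,"dy": -241,"dz": 4,"rz": 7.85},
    {"dx": -337,"dy": -241,"dz": 4,"rz": 7.85},
  ],
  fingers=1,
)

```text
invalid input
```

Run:
```python
from h import *
from cell import env,viewer
s=env.state(); print(s['t'],s['eef_pos'],s['tcp_rot'],s['qvel'].round(2))
c=viewer.read_camera("wrist"); pickle.dump(c,open("w1.pkl","wb")); crop(c,0,0,512,384,1.5,"w1")
print(c["rvec"],c["tvec"],c["fx"])
print(inc(s,[500,-140,400],np.pi/2))
```

```text
0.1 [271.12412516 563.09388118 404.24409237] [-3.14064759e+00 -7.87401418e-05  2.69282932e+00] [ 0. -0. -0.  0.  0. -0.]
[-2.47920009 -1.55633072 -0.19016474] [-624.45987044  -26.98179425  389.3420772 ] 280.5235089985705
(array([-511.25, -534.17,    4.71]), array([-8.0000e-03,  4.0000e-03,  1.0715e+01]))
```

View pics/w1.png

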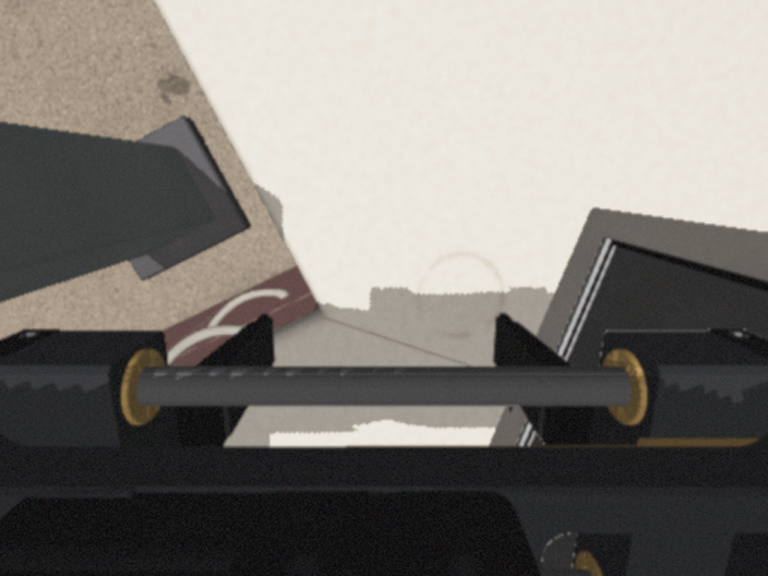

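Call:
play_rows(
  increments=[
    {"dx": -28,"dy": -20,"dz": 0,"rx": 0,"ry": 0,"rz": 0.65},
    {"dx": -56,"dy": -40,"dz": 0,"rx": 0,"ry": 0,"rz": 1.3},
  ],
  fingers=1.0,
)

```text
t: 0.32
eef_pos: [303.8, 502.7, 403.6]
tcp_rot: [-3.14, -0.0, 2.556]
ft_force: [1.0, 0.2, 0.4]
opening: 1.002
```

Run:
```python
from h import *
from cell import env,viewer
s=env.state(); print(s['t'],s['eef_pos'],s['tcp_rot'],s['qvel'].round(2))
print(inc(s,[470,200,400],np.pi/2+.3))
```

```text
0.3167 [303.84401588 502.70874407 403.57928288] [-3.13993460e+00 -5.19938286e-05  2.55630091e+00] [-0.67 -0.32  0.55 -0.01 -0.23  0.18]
(array([-305.73, -160.53,    3.83]), array([-1.500e-02,  5.000e-03,  6.546e+00]))
```

Call:
play_rows(
  increments=[
    {"dx": -37,"dy": -19,"dz": 0,"rx": 0,"ry": 0,"rz": 0.8},
    {"dx": -74,"dy": -38,"dz": 0,"rx": 0,"ry": 0,"rz": 1.6},
    {"dx": -111,"dy": -57,"dz": 0,"rx": 0,"ry": 0,"rz": 2.4},
    {"dx": -148,"dy": -76,"dz": 0,"rx": 0,"ry": 0,"rz": 3.2},
    {"dx": -185,"dy": -96,"dz": 0,"rx": 0,"ry": 0,"rz": 4.0},
    {"dx": -222,"dy": -116,"dz": 0,"rx": 0,"ry": 0,"rz": 4.8},
    {"dx": -259,"dy": -135,"dz": 0,"rx": 0,"ry": 0,"rz": 5.6},
    {"dx": -296,"dy": -155,"dz": 4,"rx": 0,"ry": 0,"rz": 6.4},
  ],
  fingers=1.0,
)

```text
t: 0.98
eef_pos: [465.0, 209.2, 400.5]
tcp_rot: [-3.141, 0.001, 1.882]
ft_force: [1.1, 0.2, 0.0]
opening: 1.001
```

Run:
```python
from h import *
from cell import env,viewer
s=env.state(); print(s['t'],s['eef_pos'],s['tcp_rot'],s['qvel'].round(2))
c=viewer.read_camera("wrist"); pickle.dump(c,open("w1.pkl","wb")); crop(c,0,0,512,384,1.5,"w1b")
print(inc(s,[500,-110,400],np.pi/2))
```

```text
0.9833 [464.96867278 209.21067541 400.48041157] [-3.14138664e+00  9.89404386e-04  1.88200106e+00] [-0.97  0.09  0.03 -0.   -0.12  0.03]
(array([-314.6,  -64.4,    0.8]), array([-0.   ,  0.01 ,  2.972]))
```

View pics/w1b.png

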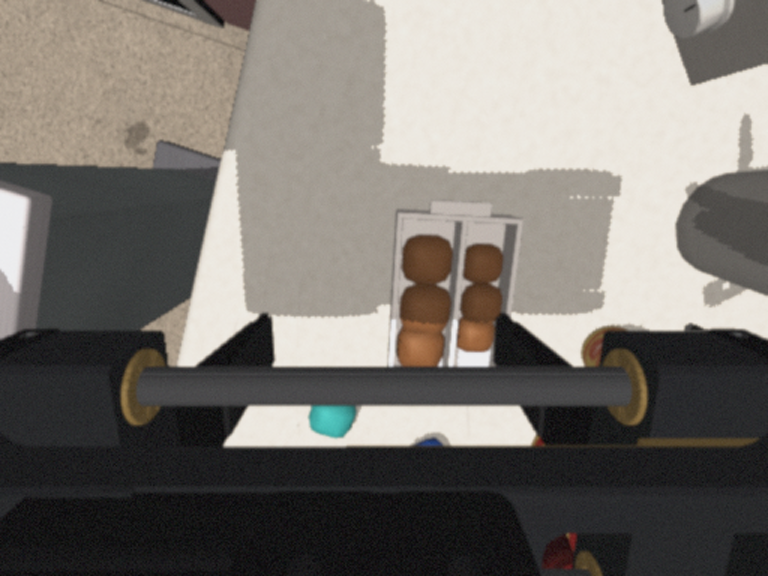

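Call:
play_rows(
  increments=[
    {"dx": -38,"dy": -8,"dz": 0,"rx": 0,"ry": 0,"rz": 0.4},
    {"dx": -77,"dy": -16,"dz": 0,"rx": 0,"ry": 0,"rz": 0.8},
    {"dx": -116,"dy": -24,"dz": 0,"rx": 0,"ry": 0,"rz": 1.2},
    {"dx": -155,"dy": -32,"dz": 0,"rx": 0,"ry": 0,"rz": 1.6},
    {"dx": -194,"dy": -40,"dz": 0,"rx": 0,"ry": 0,"rz": 2.0},
    {"dx": -233,"dy": -48,"dz": 0,"rx": 0,"ry": 0,"rz": 2.4},
    {"dx": -272,"dy": -56,"dz": 0,"rx": 0,"ry": 0,"rz": 2.8},
    {"dx": -311,"dy": -64,"dz": 0,"rx": 0,"ry": 0,"rz": 2.97},
  ],
  fingers=1.0,
)

```text
t: 1.7
eef_pos: [498.9, -113.4, 400.3]
tcp_rot: [-3.142, 0.003, 1.559]
ft_force: [1.0, 0.4, 0.8]
opening: 1.0
```

Run:
```python
from h import *
from cell import env,viewer
s=env.state(); print(s['t'],s['eef_pos'],s['tcp_rot'],s['qvel'].round(2))
print(inc(s,[506,-190,400],np.pi/2))
```

```text
1.7 [ 498.8525537  -113.42795674  400.28810908] [-3.14154011e+00  2.70407192e-03  1.55928257e+00] [-0.86  0.2  -0.32  0.    0.11 -0.69]
(array([-76.48,   8.03,   0.49]), array([-0.001,  0.026, -0.11 ]))
```

Call:
play_rows(
  increments=[
    {"dx": -36,"dy": 4,"dz": 0,"rx": 0,"ry": 0.02,"rz": -0.1},
    {"dx": -66,"dy": 7,"dz": 0,"rx": 0,"ry": 0.02,"rz": -0.1},
    {"dx": -76.5,"dy": 8,"dz": 0,"rx": 0,"ry": 0.02,"rz": -0.1},
    {"dx": -76.5,"dy": 8,"dz": 0,"rx": 0,"ry": 0.02,"rz": -0.1},
    {"dx": -76.5,"dy": 8,"dz": 0,"rx": 0,"ry": 0.02,"rz": -0.1},
  ],
  fingers=1.0,
)

```text
t: 2.12
eef_pos: [505.8, -189.8, 400.2]
tcp_rot: [-3.141, 0.0, 1.569]
ft_force: [0.0, -0.0, 0.1]
opening: 1.001
```

Run:
```python
from h import *
from cell import env,viewer
c=viewer.read_camera("wrist"); pickle.dump(c,open("w2.pkl","wb")); crop(c,0,0,512,384,1.5,"w2")
c=viewer.read_camera("top"); pickle.dump(c,open("t2.pkl","wb")); crop(c,115,170,205,245,8,"t2bin")
s=env.state(); print(s['t'],s['eef_pos'],s['tcp_rot'],s['qvel'].round(2))
```

```text
2.2167 [ 505.89169736 -188.72857497  400.44060479] [-3.14110387e+00  1.76060371e-04  1.57078283e+00] [ 0.01 -0.   -0.   -0.   -0.   -0.  ]
```

View pics/w2.png

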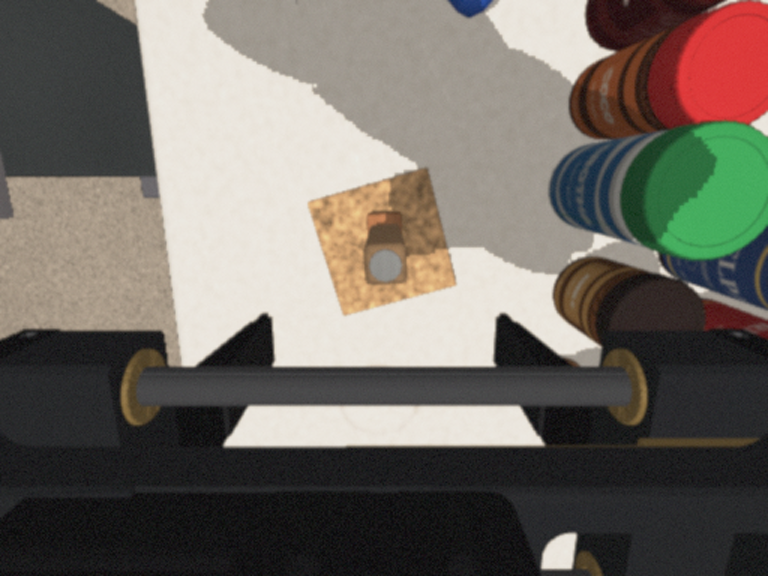

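Run:
```python
from h import *
c=pickle.load(open("w2.pkl","rb")); crop(c,200,105,310,215,7,"w2c")
```

```text
(no output)
```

View pics/w2c.png

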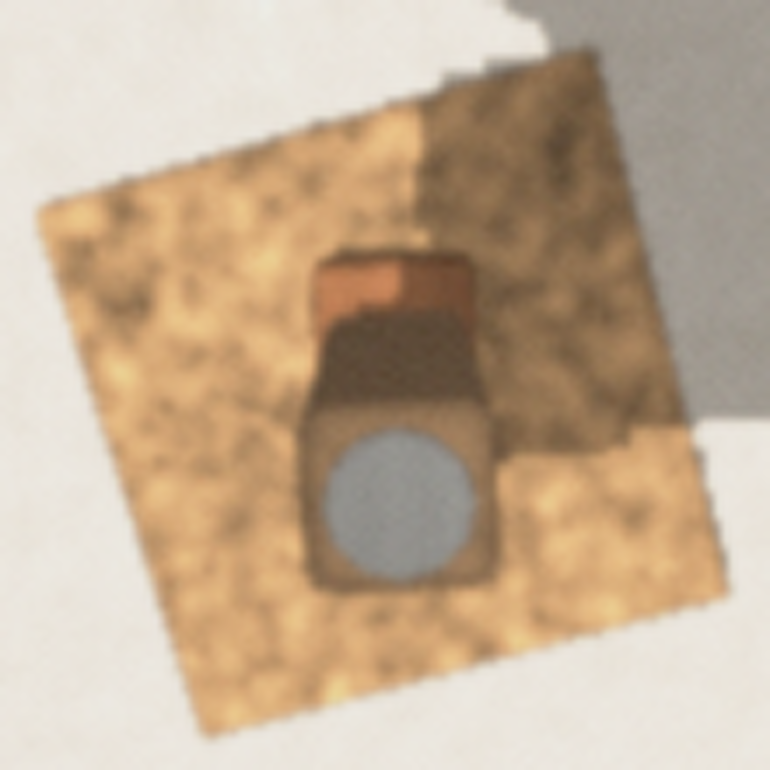

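```bash
cat >> h.py <<'E'
def pts(c,ps,u0,v0,s,z): return np.array([ray(c,u0+(x+.5)/s-.5,v0+(y+.5)/s-.5,z)[:2] for x,y in ps])
E
python3 - <<'E'
from h import *
c=pickle.load(open("w2.pkl","rb"))
m=pts(c,[(38,205),(598,50),(730,595),(207,738)],200,105,7,5)
print(m.round(1),m.mean(0))
for i in range(4):
    e=m[(i+1)%4]-m[i]; print(np.linalg.norm(e).round(1),np.degrees(np.arctan2(e[1],e[0])).round(1))
h=pts(c,[(303,400),(492,400),(497,580),(310,588),(401,503)],200,105,7,131); print(h.round(1),h[:4].mean(0))
print(pts(c,[(312,262),(473,262)],200,105,7,19))
cam=np.array(c["rvec"]);Rm,t=P(c);print("cam pos",-Rm.T@t)
E
```

```text
[[ 439.4 -142.7]
 [ 543.8 -114.9]
 [ 572.1 -218.6]
 [ 468.3 -247.9]] [ 505.88694917 -181.04739497]
108.0 14.9
107.5 -74.7
107.8 -164.2
109.1 105.4
[[ 494.4 -160.3]
 [ 518.5 -160.3]
 [ 519.4 -184. ]
 [ 495.  -185. ]
 [ 506.9 -173.7]] [ 506.84449683 -172.3898104 ]
[[ 491.19948412 -152.26357471]
 [ 520.46590735 -152.34970047]]
cam pos [ 506.04305915 -121.96555534  379.37651231]
```

Call:
play_rows(
  increments=[
    {"dx": 12,"dy": 0.6,"dz": 20,"rx": 0,"ry": 0,"rz": 0},
    {"dx": 15.2,"dy": 0.6,"dz": 55,"rx": 0,"ry": 0,"rz": 0},
    {"dx": 15.2,"dy": 0.6,"dz": 90,"rx": 0,"ry": 0,"rz": 0},
    {"dx": 15.2,"dy": 0.6,"dz": 120,"rx": 0,"ry": 0,"rz": 0},
    {"dx": 15.2,"dy": 0.6,"dz": 140,"rx": 0,"ry": 0,"rz": 0},
    {"dx": 15.2,"dy": 0.6,"dz": 150,"rx": 0,"ry": 0,"rz": 0},
    {"dx": 15.2,"dy": 0.6,"dz": 153,"rx": 0,"ry": 0,"rz": 0},
    {"dx": 15.2,"dy": 0.6,"dz": 153,"rx": 0,"ry": 0,"rz": 0},
  ],
  fingers=1.0,
)

```text
t: 2.88
eef_pos: [506.6, -172.9, 247.6]
tcp_rot: [-3.141, 0.0, 1.572]
ft_force: [-0.3, -0.4, 0.1]
opening: 1.003
```

Run:
```python
from h import *
from cell import env,viewer
s=env.state(); print(s['t'],s['eef_pos'],s['tcp_rot'],s['ft_force'])
c=viewer.read_camera("scene"); crop(c,240,140,400,270,5,"s3")
```

```text
2.8833 [ 506.64425584 -172.89828102  247.58299657] [-3.14079240e+00  1.91707640e-05  1.57176202e+00] [-0.34270015 -0.36127635  0.12810876]
```

View pics/s3.png

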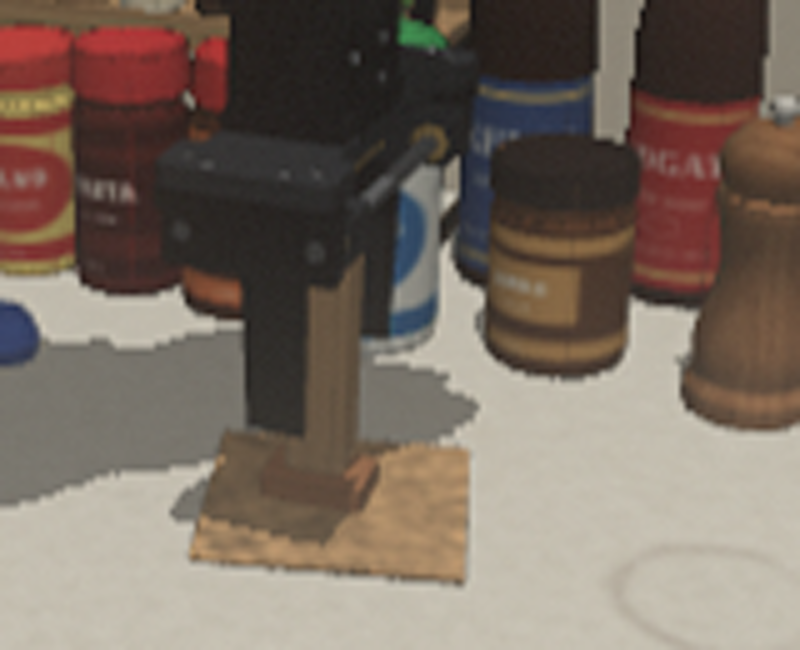

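Call:
play_rows(
  increments=[
    {"dx": 0,"dy": 0,"dz": 0,"rx": 0,"ry": 0,"rz": 0},
    {"dx": 0,"dy": 0,"dz": 0,"rx": 0,"ry": 0,"rz": 0},
    {"dx": 0,"dy": 0,"dz": 0,"rx": 0,"ry": 0,"rz": 0},
    {"dx": 0,"dy": 0,"dz": 0,"rx": 0,"ry": 0,"rz": 0},
    {"dx": 0,"dy": 0,"dz": 0,"rx": 0,"ry": 0,"rz": 0},
    {"dx": 0,"dy": 0,"dz": 0,"rx": 0,"ry": 0,"rz": 0},
    {"dx": 0,"dy": 0,"dz": 0,"rx": 0,"ry": 0,"rz": 0},
    {"dx": 0,"dy": 0,"dz": 0,"rx": 0,"ry": 0,"rz": 0},
  ],
  fingers=0.0,
)

```text
t: 3.6
eef_pos: [506.7, -173.2, 248.3]
tcp_rot: [3.141, 0.001, 1.571]
ft_force: [-0.6, 0.7, -0.3]
opening: 0.496
```

Call:
play_rows(
  increments=[
    {"dx": 0,"dy": 0,"dz": 0,"rx": 0,"ry": 0,"rz": 0},
    {"dx": 0,"dy": 0,"dz": 0,"rx": 0,"ry": 0,"rz": 0},
    {"dx": 0,"dy": 0,"dz": 0,"rx": 0,"ry": 0,"rz": 0},
    {"dx": 0,"dy": 0,"dz": 0,"rx": 0,"ry": 0,"rz": 0},
    {"dx": 0,"dy": 0,"dz": 0,"rx": 0,"ry": 0,"rz": 0},
    {"dx": 0,"dy": 0,"dz": 0,"rx": 0,"ry": 0,"rz": 0},
  ],
  fingers=0.0,
)

```text
t: 4.1
eef_pos: [506.7, -173.2, 248.2]
tcp_rot: [3.141, 0.001, 1.572]
ft_force: [0.2, -0.2, -0.2]
opening: 0.274
```

Call:
play_rows(
  increments=[
    {"dx": 0,"dy": 0,"dz": -5,"rx": 0,"ry": 0,"rz": 0},
    {"dx": 0,"dy": 0,"dz": -15,"rx": 0,"ry": 0,"rz": 0},
    {"dx": 0,"dy": 0,"dz": -35,"rx": 0,"ry": 0,"rz": 0},
    {"dx": 0,"dy": 0,"dz": -60,"rx": 0,"ry": 0,"rz": 0},
    {"dx": 0,"dy": 0,"dz": -85,"rx": 0,"ry": 0,"rz": 0},
    {"dx": 0,"dy": 0,"dz": -100,"rx": 0,"ry": 0,"rz": 0},
    {"dx": 0,"dy": 0,"dz": -105,"rx": 0,"ry": 0,"rz": 0},
    {"dx": 0,"dy": 0,"dz": -105,"rx": 0,"ry": 0,"rz": 0},
  ],
  fingers=0.0,
)

```text
t: 4.77
eef_pos: [506.6, -173.0, 354.8]
tcp_rot: [3.139, 0.002, 1.572]
ft_force: [0.9, 0.2, -2.1]
opening: 0.271
```

Run:
```python
from h import *
from cell import env
c=pickle.load(open("w1.pkl","rb")); crop(c,250,130,360,250,6,"w1c")
print(env.state()["ft_force"])
```

```text
[ 0.91301472  0.24823937 -2.07834747]
```

View pics/w1c.png

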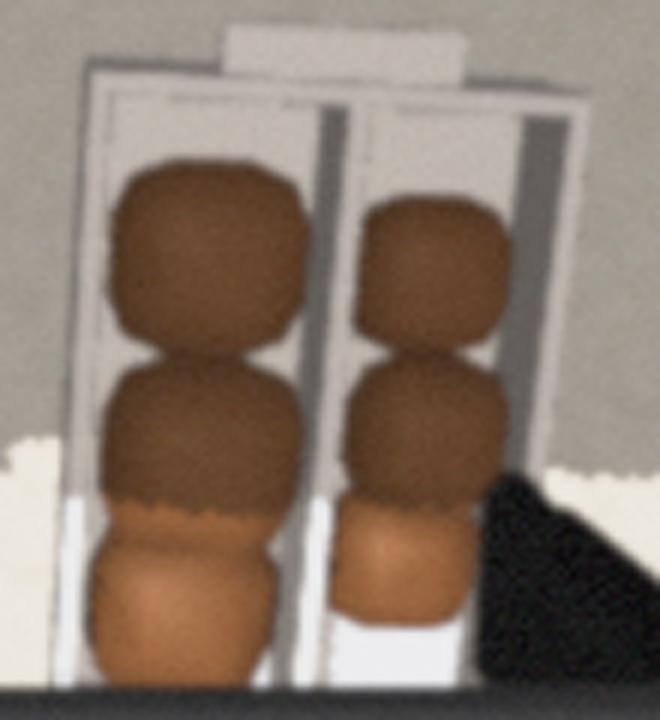

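Run:
```python
from h import *
c=pickle.load(open("w1.pkl","rb"))
q=lambda p,z: pts(c,p,250,130,6,z)
r=q([(90,70),(590,95),(55,690),(358,105),(306,690)],38)
print(r.round(1)); 
ang=lambda a,b:(np.linalg.norm(b-a).round(1),np.degrees(np.arctan2(*(b-a)[::-1])).round(2))
print("x dir",ang(r[0],r[1])," y dir",ang(r[2],r[0]),ang(r[4],r[3]))
yaw=np.radians(15.2); X=np.array([np.cos(yaw),np.sin(yaw)]);Y=np.array([-X[1],X[0]])
print("centre from corners",r[0]+51.5*X-77*Y, r[1]-51.5*X-77*Y)
C=np.array([533,186.4])
for n,p,z in [("LU",(200,435),32),("SU",(427,430),28),("L2",(208,257),19),("S2",(433,272),17),("S1",(403,560),17),("L1",(182,610),19)]:
    w=q([p],z)[0]; print(n,w.round(1),"bin",((w-C)@X).round(1),((w-C)@Y).round(1))
t=pickle.load(open("t2.pkl","rb"))
for n,p,z in [("L2",(262,397),19),("LU",(385,360),32),("L1",(530,335),19),("S2",(238,240),17),("SU",(335,212),28),("S1",(452,188),17)]:
    w=pts(t,[p],115,170,8,z)[0]; print(n,w.round(1),"bin",((w-C)@X).round(1),((w-C)@Y).round(1))
```

```text
[[463.3 250.2]
 [560.8 276.2]
 [498.2 119.2]
 [517.  260.1]
 [551.  136.2]]
x dir (np.float64(101.0), np.float64(14.94))  y dir (np.float64(135.5), np.float64(104.96)) (np.float64(128.5), np.float64(105.33))
centre from corners [533.14828957 189.37166215] [531.31587034 188.407785  ]
LU [510.6 183. ] bin -22.5 2.6
SU [558.1 198.1] bin 27.3 4.7
L2 [501.4 218.4] bin -22.1 39.2
S2 [549.9 230. ] bin 27.7 37.7
S1 [567.6 165. ] bin 27.8 -29.8
L1 [522.9 138.6] bin -22.3 -43.5
L2 [501.9 219.9] bin -21.2 40.5
LU [512.9 179.8] bin -21.1 -1.1
L1 [522.3 138.9] bin -22.8 -43.0
S2 [550.  230.3] bin 27.9 37.9
SU [558.  198.1] bin 27.1 4.7
S1 [567.2 165.2] bin 27.5 -29.5
```

View pics/t2bin.png

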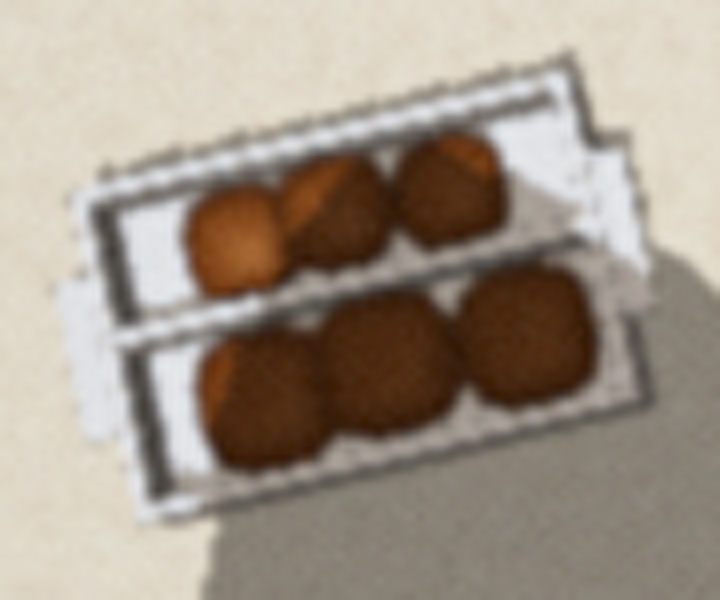

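```bash
cat >> h.py <<'E'
yaw=np.radians(15.2); X=np.array([np.cos(yaw),np.sin(yaw)]);Y=np.array([-X[1],X[0]]);C=np.array([533,186.4])
LU=C-22.2*X-0.5*Y; SU=C+27*X+4.3*Y; TY=np.pi/2+yaw
E
python3 - <<'E'
from h import *
from cell import env
s=env.state(); print(LU,SU,s["eef_pos"])
print(inc(s,[*LU,345],TY))
E
```

```text
[511.70772841 180.09689199] [557.92803188 197.62867875] [ 506.56438371 -173.02569822  354.82010541]
(array([353.14,   5.37,   9.22]), array([ 0.023,  0.02 , -2.527]))
```

Call:
play_rows(
  increments=[
    {"dx": 15,"dy": 0,"dz": 0,"rx": 0,"ry": 0,"rz": 0},
    {"dx": 45,"dy": 1,"dz": 0,"rx": 0,"ry": 0,"rz": -0.3},
    {"dx": 83,"dy": 1,"dz": 0,"rx": 0,"ry": 0,"rz": -0.6},
    {"dx": 121,"dy": 2,"dz": 0,"rx": 0,"ry": 0,"rz": -0.9},
    {"dx": 159,"dy": 2,"dz": 2,"rx": 0,"ry": 0,"rz": -1.2},
    {"dx": 197,"dy": 3,"dz": 4,"rx": 0,"ry": 0,"rz": -1.5},
    {"dx": 235,"dy": 4,"dz": 6,"rx": 0.02,"ry": 0.02,"rz": -1.8},
    {"dx": 270,"dy": 5,"dz": 9,"rx": 0.02,"ry": 0.02,"rz": -2.1},
  ],
  fingers=0.0,
)

```text
t: 5.43
eef_pos: [510.9, 99.0, 344.3]
tcp_rot: [-3.14, -0.0, 1.793]
ft_force: [0.5, 0.1, -2.3]
opening: 0.273
```

Run:
```python
from h import *
from cell import env
s=env.state(); print(s["eef_pos"])
print(inc(s,[*LU,330],TY))
```

```text
[510.87673776  99.0030889  344.33431906]
(array([78.91, 18.71, 14.35]), array([-0.012, -0.005, -0.41 ]))
```

Call:
play_rows(
  increments=[
    {"dx": 30,"dy": 7,"dz": 4,"rx": 0,"ry": 0,"rz": -0.3},
    {"dx": 55,"dy": 13,"dz": 9,"rx": 0,"ry": 0,"rz": -0.4},
    {"dx": 72,"dy": 17,"dz": 13,"rx": 0,"ry": 0,"rz": -0.41},
    {"dx": 78.9,"dy": 18.7,"dz": 14,"rx": 0,"ry": 0,"rz": -0.41},
    {"dx": 78.9,"dy": 18.7,"dz": 14,"rx": 0,"ry": 0,"rz": -0.41},
    {"dx": 78.9,"dy": 18.7,"dz": 14,"rx": 0,"ry": 0,"rz": -0.41},
  ],
  fingers=0.0,
)

```text
t: 5.93
eef_pos: [511.7, 179.7, 329.8]
tcp_rot: [-3.139, -0.0, 1.836]
ft_force: [0.1, -0.8, -2.2]
opening: 0.272
```

Run:
```python
from h import *
from cell import env,viewer
s=env.state(); print(s["eef_pos"],s["tcp_rot"],s["ft_force"])
print(inc(s,[*LU,300],TY))
c=viewer.read_camera("wrist"); crop(c,180,80,400,250,3.5,"w4")
pickle.dump(c,open("w4.pkl","wb"))
c=viewer.read_camera("scene"); crop(c,110,130,260,240,5,"s4")
```

```text
[511.65038864 179.67299584 329.8255526 ] [-3.13913657e+00 -4.13084269e-04  1.83638775e+00] [ 0.12710786 -0.76898787 -2.15112977]
(array([ 0.38,  0.24, 29.83]), array([-0.023, -0.004,  0.003]))
```

View pics/w4.png

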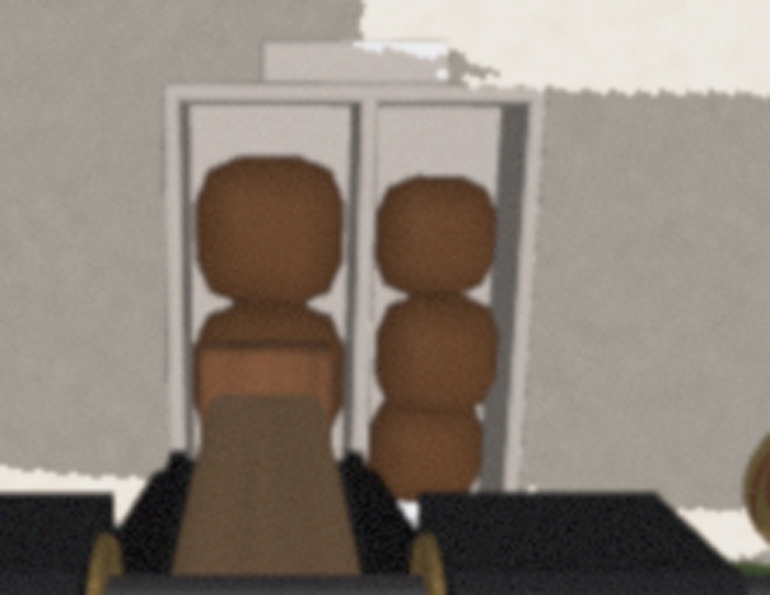

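View pics/s4.png

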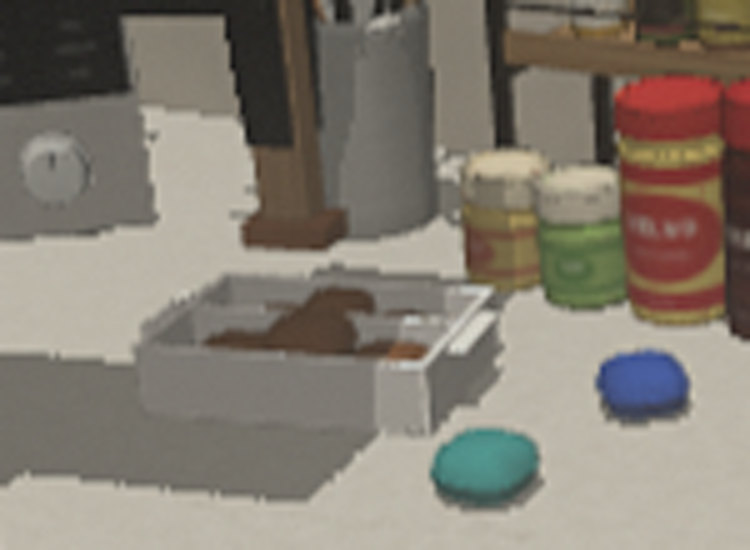

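Call:
play_rows(
  increments=[
    {"dx": 0.2,"dy": 0.1,"dz": 10,"rx": -0.02,"ry": 0,"rz": 0},
    {"dx": 0.4,"dy": 0.2,"dz": 20,"rx": -0.02,"ry": 0,"rz": 0},
    {"dx": 0.4,"dy": 0.2,"dz": 28,"rx": -0.02,"ry": 0,"rz": 0},
    {"dx": 0.4,"dy": 0.2,"dz": 33,"rx": -0.02,"ry": 0,"rz": 0},
    {"dx": 0.4,"dy": 0.2,"dz": 35,"rx": -0.02,"ry": 0,"rz": 0},
    {"dx": 0.4,"dy": 0.2,"dz": 36,"rx": -0.02,"ry": 0,"rz": 0},
  ],
  fingers=0.0,
)

```text
t: 6.53
eef_pos: [511.9, 179.3, 293.9]
tcp_rot: [-3.141, -0.0, 1.835]
ft_force: [0.2, 0.6, -1.0]
opening: 0.273
```

Call:
play_rows(
  increments=[
    {"dx": 0,"dy": 0,"dz": 0.7,"rx": 0,"ry": 0,"rz": 0},
    {"dx": 0,"dy": 0,"dz": 1.4,"rx": 0,"ry": 0,"rz": 0},
    {"dx": 0,"dy": 0,"dz": 2.1,"rx": 0,"ry": 0,"rz": 0},
    {"dx": 0,"dy": 0,"dz": 2.8,"rx": 0,"ry": 0,"rz": 0},
    {"dx": 0,"dy": 0,"dz": 3.5,"rx": 0,"ry": 0,"rz": 0},
  ],
  fingers=0.0,
)

```text
t: 6.95
eef_pos: [511.9, 179.4, 290.5]
tcp_rot: [3.142, -0.0, 1.835]
ft_force: [-0.5, -0.3, -1.6]
opening: 0.272
```

Call:
play_rows(
  increments=[
    {"dx": 0,"dy": 0,"dz": 0.6,"rx": 0,"ry": 0,"rz": 0},
    {"dx": 0,"dy": 0,"dz": 1.2,"rx": 0,"ry": 0,"rz": 0},
    {"dx": 0,"dy": 0,"dz": 1.8,"rx": 0,"ry": 0,"rz": 0},
    {"dx": 0,"dy": 0,"dz": 2.4,"rx": 0,"ry": 0,"rz": 0},
  ],
  fingers=0.0,
)

```text
t: 7.28
eef_pos: [511.9, 179.4, 288.2]
tcp_rot: [3.141, -0.0, 1.835]
ft_force: [-0.6, -0.7, -0.4]
opening: 0.272
```

Call:
play_rows(
  increments=[
    {"dx": 0,"dy": 0,"dz": 0.5,"rx": 0,"ry": 0,"rz": 0},
    {"dx": 0,"dy": 0,"dz": 1.0,"rx": 0,"ry": 0,"rz": 0},
    {"dx": 0,"dy": 0,"dz": 1.5,"rx": 0,"ry": 0,"rz": 0},
  ],
  fingers=0.0,
)

```text
t: 7.53
eef_pos: [512.0, 179.4, 286.6]
tcp_rot: [3.141, -0.0, 1.835]
ft_force: [0.1, -0.5, -0.2]
opening: 0.276
```

Call:
play_rows(
  increments=[
    {"dx": 0,"dy": 0,"dz": 0.5,"rx": 0,"ry": 0,"rz": 0},
    {"dx": 0,"dy": 0,"dz": 1.0,"rx": 0,"ry": 0,"rz": 0},
    {"dx": 0,"dy": 0,"dz": 1.5,"rx": 0,"ry": 0,"rz": 0},
  ],
  fingers=0.0,
)

```text
t: 7.78
eef_pos: [512.0, 179.4, 285.1]
tcp_rot: [3.141, -0.0, 1.835]
ft_force: [0.6, -0.3, -1.1]
opening: 0.274
```

Run:
```python
from h import *
from cell import env,viewer
s=env.state(); print(s["eef_pos"],s["tcp_rot"],s["ft_force"])
c=viewer.read_camera("scene"); crop(c,110,130,260,240,5,"s5")
```

```text
[511.95551316 179.36855371 285.05074687] [ 3.14114864e+00 -4.04837376e-04  1.83482606e+00] [ 0.60740866 -0.27981888 -1.05254568]
```

View pics/s5.png

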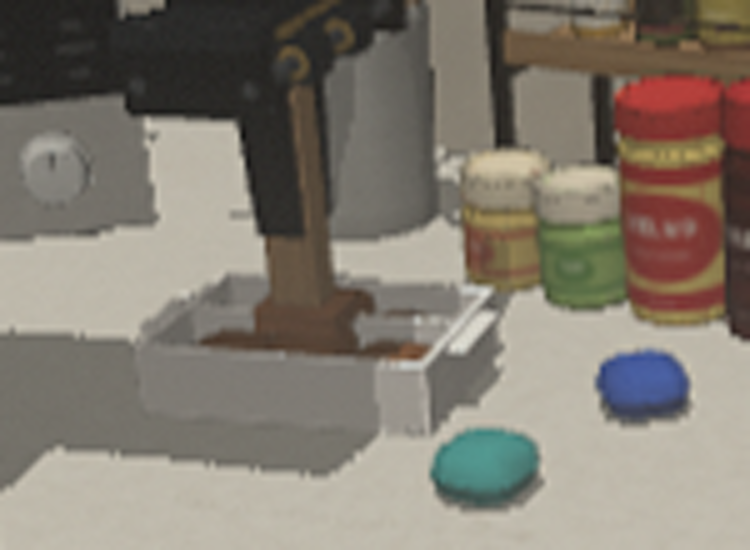

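Call:
play_rows(
  increments=[
    {"dx": 0,"dy": 0,"dz": 0.5,"rx": 0,"ry": 0,"rz": 0},
    {"dx": 0,"dy": 0,"dz": 1.0,"rx": 0,"ry": 0,"rz": 0},
    {"dx": 0,"dy": 0,"dz": 1.5,"rx": 0,"ry": 0,"rz": 0},
    {"dx": 0,"dy": 0,"dz": 2.0,"rx": 0,"ry": 0,"rz": 0},
  ],
  fingers=0.0,
)

```text
t: 8.17
eef_pos: [511.9, 179.3, 282.9]
tcp_rot: [3.141, -0.0, 1.835]
ft_force: [0.5, 0.6, -1.4]
opening: 0.271
```

Call:
play_rows(
  increments=[
    {"dx": 0,"dy": 0,"dz": 0.5,"rx": 0,"ry": 0,"rz": 0},
    {"dx": 0,"dy": 0,"dz": 1.0,"rx": 0,"ry": 0,"rz": 0},
    {"dx": 0,"dy": 0,"dz": 1.5,"rx": 0,"ry": 0,"rz": 0},
  ],
  fingers=0.0,
)

```text
t: 8.42
eef_pos: [511.9, 179.4, 281.3]
tcp_rot: [3.141, -0.0, 1.835]
ft_force: [0.0, -0.7, -1.5]
opening: 0.267
```

Run:
```python
from h import *
from cell import env,viewer
c=viewer.read_camera("wrist"); crop(c,180,80,400,250,3.5,"w6");pickle.dump(c,open("w6.pkl","wb"))
```

View pics/w6.png

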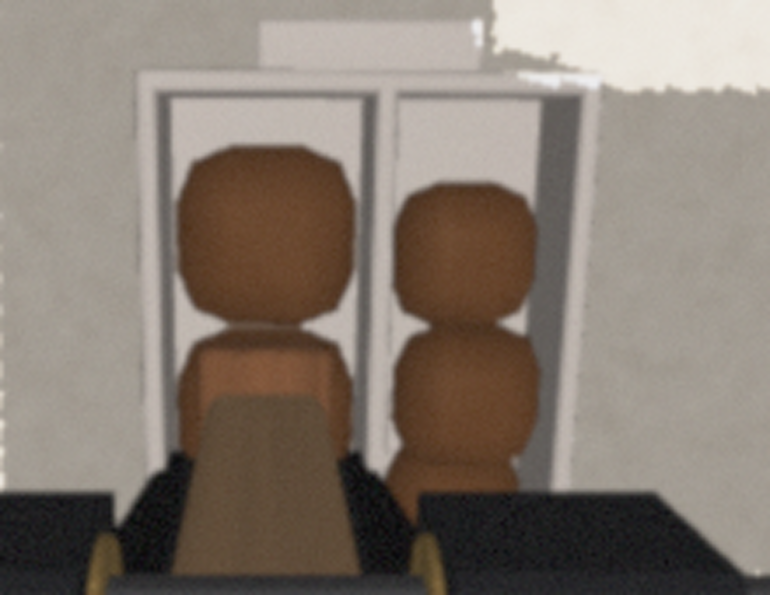

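Call:
play_rows(
  increments=[
    {"dx": 0,"dy": 0,"dz": 0.5,"rx": 0,"ry": 0,"rz": 0},
    {"dx": 0,"dy": 0,"dz": 1.0,"rx": 0,"ry": 0,"rz": 0},
    {"dx": 0,"dy": 0,"dz": 1.5,"rx": 0,"ry": 0,"rz": 0},
    {"dx": 0,"dy": 0,"dz": 2.0,"rx": 0,"ry": 0,"rz": 0},
  ],
  fingers=0.0,
)

```text
t: 8.8
eef_pos: [511.9, 179.4, 279.2]
tcp_rot: [3.142, -0.0, 1.835]
ft_force: [0.3, 0.5, -1.6]
opening: 0.271
```

Call:
play_rows(
  increments=[
    {"dx": 0,"dy": 0,"dz": 0.5,"rx": 0,"ry": 0,"rz": 0},
    {"dx": 0,"dy": 0,"dz": 1.0,"rx": 0,"ry": 0,"rz": 0},
  ],
  fingers=0.0,
)

```text
t: 8.97
eef_pos: [511.9, 179.4, 278.1]
tcp_rot: [-3.141, -0.0, 1.835]
ft_force: [0.4, 0.0, -1.7]
opening: 0.277
```

Call:
play_rows(
  increments=[
    {"dx": 0,"dy": 0,"dz": 0.4,"rx": 0,"ry": 0,"rz": 0},
    {"dx": 0,"dy": 0,"dz": 0.8,"rx": 0,"ry": 0,"rz": 0},
  ],
  fingers=0.0,
)

```text
t: 9.13
eef_pos: [511.9, 179.4, 277.2]
tcp_rot: [-3.142, -0.0, 1.835]
ft_force: [-0.4, 0.0, -1.7]
opening: 0.273
```

Call:
play_rows(
  increments=[
    {"dx": 0,"dy": 0,"dz": 0.4,"rx": 0,"ry": 0,"rz": 0},
    {"dx": 0,"dy": 0,"dz": 0.8,"rx": 0,"ry": 0,"rz": 0},
  ],
  fingers=0.0,
)

```text
t: 9.3
eef_pos: [511.9, 179.4, 276.3]
tcp_rot: [-3.141, -0.0, 1.835]
ft_force: [0.7, -0.1, -1.4]
opening: 0.272
```

Call:
play_rows(
  increments=[
    {"dx": 0,"dy": 0,"dz": 0.3,"rx": 0,"ry": 0,"rz": 0},
    {"dx": 0,"dy": 0,"dz": 0.6,"rx": 0,"ry": 0,"rz": 0},
  ],
  fingers=0.0,
)

```text
t: 9.47
eef_pos: [511.9, 179.4, 276.0]
tcp_rot: [3.141, -0.0, 1.835]
ft_force: [-1.3, -1.0, 6.2]
opening: 0.269
```

Call:
play_rows(
  increments=[
    {"dx": 0,"dy": 0,"dz": 0.3,"rx": 0,"ry": 0,"rz": 0},
    {"dx": 0,"dy": 0,"dz": 0.6,"rx": 0,"ry": 0,"rz": 0},
  ],
  fingers=0.0,
)

```text
t: 9.63
eef_pos: [511.9, 179.4, 276.0]
tcp_rot: [3.141, -0.0, 1.835]
ft_force: [-3.1, -0.8, 11.1]
opening: 0.273
```

Call:
play_rows(
  increments=[
    {"dx": 0,"dy": 0,"dz": 0.65,"rx": 0,"ry": 0,"rz": 0},
    {"dx": 0,"dy": 0,"dz": 0.7,"rx": 0,"ry": 0,"rz": 0},
    {"dx": 0,"dy": 0,"dz": 0.7,"rx": 0,"ry": 0,"rz": 0},
    {"dx": 0,"dy": 0,"dz": 0.7,"rx": 0,"ry": 0,"rz": 0},
  ],
  fingers=0.0,
)

```text
t: 9.97
eef_pos: [511.8, 179.4, 276.0]
tcp_rot: [3.141, -0.0, 1.835]
ft_force: [-2.4, -0.9, 9.7]
opening: 0.275
```

Call:
play_rows(
  increments=[
    {"dx": 0,"dy": 0,"dz": 0.85,"rx": 0,"ry": 0,"rz": 0},
    {"dx": 0,"dy": 0,"dz": 0.9,"rx": 0,"ry": 0,"rz": 0},
    {"dx": 0,"dy": 0,"dz": 0.9,"rx": 0,"ry": 0,"rz": 0},
    {"dx": 0,"dy": 0,"dz": 0.9,"rx": 0,"ry": 0,"rz": 0},
  ],
  fingers=0.0,
)

```text
t: 10.3
eef_pos: [511.7, 179.4, 276.0]
tcp_rot: [3.14, -0.0, 1.835]
ft_force: [-4.0, -1.2, 11.7]
opening: 0.273
```

Call:
play_rows(
  increments=[
    {"dx": 0,"dy": 0,"dz": 1.05,"rx": 0,"ry": 0,"rz": 0},
    {"dx": 0,"dy": 0,"dz": 1.05,"rx": 0,"ry": 0,"rz": 0},
    {"dx": 0,"dy": 0,"dz": 1.05,"rx": 0,"ry": 0,"rz": 0},
    {"dx": 0,"dy": 0,"dz": 1.05,"rx": 0,"ry": 0,"rz": 0},
    {"dx": 0,"dy": 0,"dz": 1.05,"rx": 0,"ry": 0,"rz": 0},
    {"dx": 0,"dy": 0,"dz": 1.05,"rx": 0,"ry": 0,"rz": 0},
    {"dx": 0,"dy": 0,"dz": 1.05,"rx": 0,"ry": 0,"rz": 0},
    {"dx": 0,"dy": 0,"dz": 1.05,"rx": 0,"ry": 0,"rz": 0},
  ],
  fingers=0.0,
)

```text
t: 10.97
eef_pos: [511.6, 179.3, 276.0]
tcp_rot: [3.139, -0.0, 1.835]
ft_force: [-3.1, -1.4, 13.0]
opening: 0.276
```

Call:
play_rows(
  increments=[
    {"dx": 0,"dy": 0,"dz": 1.05,"rx": 0,"ry": 0,"rz": 0},
    {"dx": 0,"dy": 0,"dz": 1.05,"rx": 0,"ry": 0,"rz": 0},
    {"dx": 0,"dy": 0,"dz": 1.05,"rx": 0,"ry": 0,"rz": 0},
    {"dx": 0,"dy": 0,"dz": 1.05,"rx": 0,"ry": 0,"rz": 0},
    {"dx": 0,"dy": 0,"dz": 1.05,"rx": 0,"ry": 0,"rz": 0},
    {"dx": 0,"dy": 0,"dz": 1.05,"rx": 0,"ry": 0,"rz": 0},
    {"dx": 0,"dy": 0,"dz": 1.05,"rx": 0,"ry": 0,"rz": 0},
    {"dx": 0,"dy": 0,"dz": 1.05,"rx": 0,"ry": 0,"rz": 0},
  ],
  fingers=0.0,
)

```text
t: 11.63
eef_pos: [511.5, 179.3, 276.0]
tcp_rot: [3.139, -0.0, 1.835]
ft_force: [-4.4, -1.6, 14.9]
opening: 0.27
```

Call:
play_rows(
  increments=[
    {"dx": 0,"dy": 0,"dz": 1.0,"rx": 0,"ry": 0,"rz": 0},
    {"dx": 0,"dy": 0,"dz": 1.0,"rx": 0,"ry": 0,"rz": 0},
    {"dx": 0,"dy": 0,"dz": 1.0,"rx": 0,"ry": 0,"rz": 0},
    {"dx": 0,"dy": 0,"dz": 1.0,"rx": 0,"ry": 0,"rz": 0},
    {"dx": 0,"dy": 0,"dz": 1.0,"rx": 0,"ry": 0,"rz": 0},
    {"dx": 0,"dy": 0,"dz": 1.0,"rx": 0,"ry": 0,"rz": 0},
    {"dx": 0,"dy": 0,"dz": 1.0,"rx": 0,"ry": 0,"rz": 0},
    {"dx": 0,"dy": 0,"dz": 1.0,"rx": 0,"ry": 0,"rz": 0},
  ],
  fingers=0.0,
)

```text
t: 12.3
eef_pos: [511.4, 179.3, 276.0]
tcp_rot: [3.138, -0.0, 1.835]
ft_force: [-3.6, -0.9, 13.2]
opening: 0.275
```

Call:
play_rows(
  increments=[
    {"dx": 0,"dy": 0,"dz": -0.5,"rx": 0,"ry": 0,"rz": 0},
    {"dx": 0,"dy": 0,"dz": -3,"rx": 0,"ry": 0,"rz": 0},
    {"dx": 0,"dy": 0,"dz": -10,"rx": 0,"ry": 0,"rz": 0},
    {"dx": 0,"dy": 0,"dz": -22,"rx": 0,"ry": 0,"rz": 0},
    {"dx": 0,"dy": 0,"dz": -38,"rx": 0,"ry": 0,"rz": 0},
    {"dx": 0,"dy": 0,"dz": -48,"rx": 0,"ry": 0,"rz": 0},
    {"dx": 0,"dy": 0,"dz": -52,"rx": 0,"ry": 0,"rz": 0},
    {"dx": 0,"dy": 0,"dz": -52,"rx": 0,"ry": 0,"rz": 0},
  ],
  fingers=0.0,
)

```text
t: 12.97
eef_pos: [511.2, 179.3, 328.9]
tcp_rot: [3.137, 0.0, 1.835]
ft_force: [-0.2, -0.8, -1.3]
opening: 0.271
```

Run:
```python
from h import *
from cell import env,viewer
s=env.state(); print(s["eef_pos"],s["tcp_rot"],s["ft_force"])
print(inc(s,[*SU,328],TY))
c=viewer.read_camera("wrist"); crop(c,180,80,400,250,3.5,"w7");pickle.dump(c,open("w7.pkl","wb"))
c=viewer.read_camera("scene"); crop(c,110,130,260,240,5,"s7");pickle.dump(c,open("s7.pkl","wb"))
c=viewer.read_camera("top"); crop(c,115,170,205,245,8,"t7");pickle.dump(c,open("t7.pkl","wb"))
```

```text
[511.24541053 179.29738507 328.87296037] [3.13663892e+00 3.64455261e-05 1.83522239e+00] [-0.24409045 -0.80862332 -1.29864854]
(array([ 5.49, 49.85,  1.12]), array([ 0.047,  0.   , -0.008]))
```

View pics/w7.png

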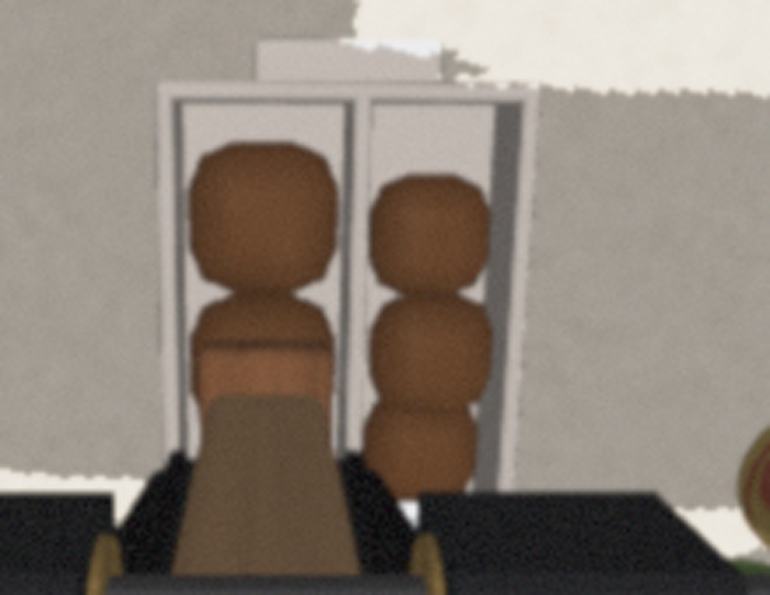

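View pics/s7.png

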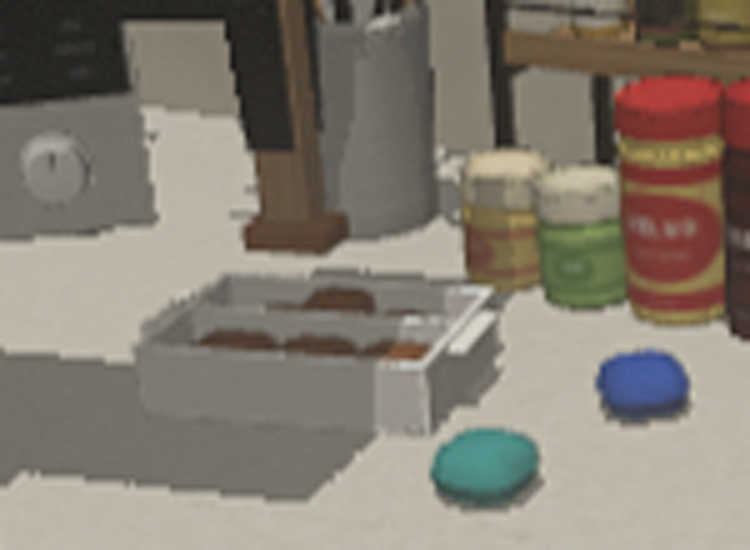

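Call:
play_rows(
  increments=[
    {"dx": 1,"dy": 10,"dz": 0,"rx": 0.02,"ry": 0,"rz": 0},
    {"dx": 3,"dy": 28,"dz": 0,"rx": 0.05,"ry": 0,"rz": 0},
    {"dx": 5,"dy": 42,"dz": 0,"rx": 0.05,"ry": 0,"rz": 0},
    {"dx": 5.5,"dy": 49.5,"dz": 0,"rx": 0.05,"ry": 0,"rz": 0},
    {"dx": 5.5,"dy": 49.5,"dz": 0,"rx": 0.05,"ry": 0,"rz": 0},
    {"dx": 5.5,"dy": 49.5,"dz": 0,"rx": 0.05,"ry": 0,"rz": 0},
  ],
  fingers=0.0,
)

```text
t: 13.62
eef_pos: [557.4, 197.5, 326.7]
tcp_rot: [-3.137, -0.0, 1.835]
ft_force: [-0.1, 0.9, -2.3]
opening: 0.269
```

Run:
```python
from h import *
from cell import env,viewer
s=env.state(); print(s["eef_pos"],s["tcp_rot"],s["ft_force"])
print(inc(s,[*SU,290],TY))
c=viewer.read_camera("wrist"); crop(c,150,80,370,250,3.5,"w8");pickle.dump(c,open("w8.pkl","wb"))
c=viewer.read_camera("top"); crop(c,115,170,205,245,8,"t8");pickle.dump(c,open("t8.pkl","wb"))
```

```text
[557.37900852 197.46499043 326.72831993] [-3.13719139e+00 -1.34859855e-04  1.83529712e+00] [-0.07473548  0.85542946 -2.28686021]
(array([1.000e-02, 7.300e-01, 3.673e+01]), array([-0.042, -0.001, -0.008]))
```

View pics/w8.png

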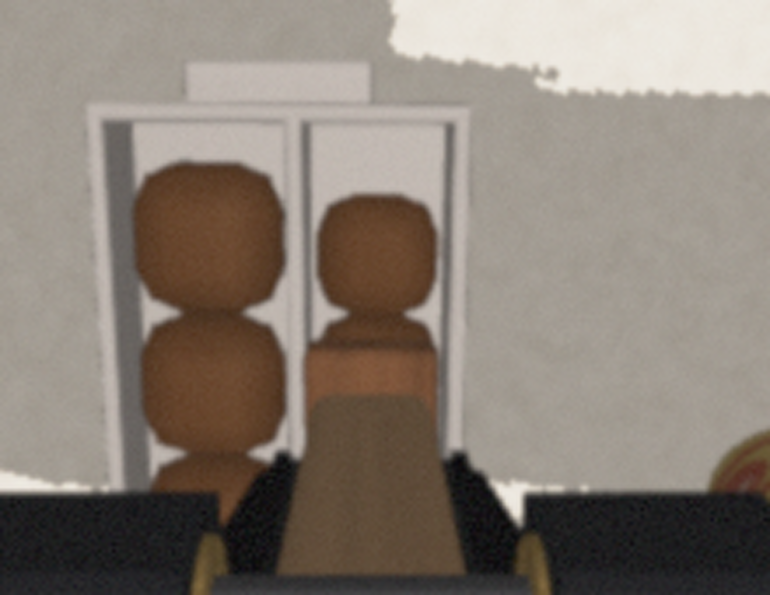

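Run:
```python
from h import *
c=pickle.load(open("w8.pkl","rb"))
b=lambda w:(np.array([(w-C)@X,(w-C)@Y]).T).round(1)
q=lambda p,z: b(pts(c,p,150,80,3.5,z))
print("foot",q([(308,347),(436,347),(307,400),(437,400)],97.5),q([(308,347),(436,347)],83.5))
print("rim partition L/R, right wall in/out, left out",q([(289,112),(303,125),(453,125),(469,110),(88,108)],38))
print("partition low R, wall in low",q([(304,300),(449,300)],38))
print("S2",q([(378,255)],17),"L2",q([(211,235)],19),"LU",q([(214,382)],19),"SU",q([(376,350)],28))
```

```text
foot [[11.9 26.9]
 [39.7 26.8]
 [11.5 14.9]
 [40.1 14.9]] [[11.  23.8]
 [40.6 23.8]]
rim partition L/R, right wall in/out, left out [[  3.8  77.3]
 [  7.5  74. ]
 [ 47.1  73.9]
 [ 51.3  77.7]
 [-49.1  78.4]]
partition low R, wall in low [[ 6.9 27.2]
 [46.9 27.2]]
S2 [[27.4 37.1]] L2 [[-21.2  43.2]] LU [[-22.1  -0.9]] SU [[26.8 10.9]]
```

Call:
play_rows(
  increments=[
    {"dx": 0.5,"dy": 1.3,"dz": 5,"rx": -0.04,"ry": 0,"rz": 0},
    {"dx": 0.5,"dy": 1.3,"dz": 15,"rx": -0.04,"ry": 0,"rz": 0},
    {"dx": 0.5,"dy": 1.3,"dz": 26,"rx": -0.04,"ry": 0,"rz": 0},
    {"dx": 0.5,"dy": 1.3,"dz": 33,"rx": -0.04,"ry": 0,"rz": 0},
    {"dx": 0.5,"dy": 1.3,"dz": 36,"rx": -0.04,"ry": 0,"rz": 0},
    {"dx": 0.5,"dy": 1.3,"dz": 37,"rx": -0.04,"ry": 0,"rz": 0},
    {"dx": 0.5,"dy": 1.3,"dz": 38,"rx": -0.04,"ry": 0,"rz": 0},
  ],
  fingers=0.0,
)

```text
t: 14.3
eef_pos: [558.0, 198.1, 288.9]
tcp_rot: [-3.141, -0.0, 1.835]
ft_force: [0.3, 0.2, -1.6]
opening: 0.268
```

Run:
```python
from h import *
from cell import env,viewer
s=env.state(); print(s["eef_pos"],s["tcp_rot"],s["ft_force"])
c=viewer.read_camera("wrist"); crop(c,150,80,370,250,3.5,"w9");pickle.dump(c,open("w9.pkl","wb"))
```

```text
[557.98899338 198.12433746 288.88623551] [-3.14142760e+00 -1.34480645e-04  1.83523957e+00] [ 0.29117216  0.15856278 -1.60195181]
```

View pics/w9.png

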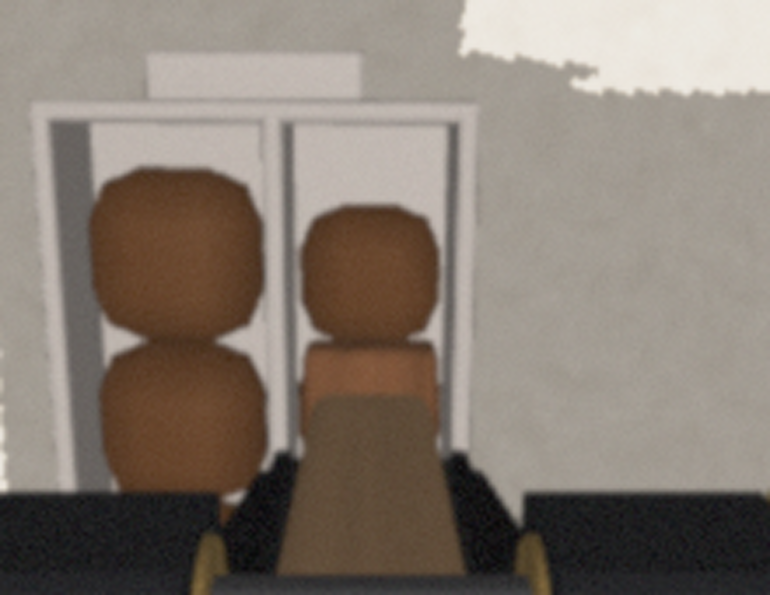

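Call:
play_rows(
  increments=[
    {"dx": 0,"dy": 0,"dz": 0.6,"rx": 0,"ry": 0,"rz": 0},
    {"dx": 0,"dy": 0,"dz": 1.2,"rx": 0,"ry": 0,"rz": 0},
    {"dx": 0,"dy": 0,"dz": 1.8,"rx": 0,"ry": 0,"rz": 0},
    {"dx": 0,"dy": 0,"dz": 2.4,"rx": 0,"ry": 0,"rz": 0},
    {"dx": 0,"dy": 0,"dz": 3.0,"rx": 0,"ry": 0,"rz": 0},
    {"dx": 0,"dy": 0,"dz": 3.6,"rx": 0,"ry": 0,"rz": 0},
    {"dx": 0,"dy": 0,"dz": 4.2,"rx": 0,"ry": 0,"rz": 0},
  ],
  fingers=0.0,
)

```text
t: 14.93
eef_pos: [558.0, 198.1, 284.7]
tcp_rot: [3.142, -0.0, 1.835]
ft_force: [0.2, -0.7, -2.9]
opening: 0.272
```

Call:
play_rows(
  increments=[
    {"dx": 0,"dy": 0,"dz": 0.5,"rx": 0,"ry": 0,"rz": 0},
    {"dx": 0,"dy": 0,"dz": 1.0,"rx": 0,"ry": 0,"rz": 0},
    {"dx": 0,"dy": 0,"dz": 1.5,"rx": 0,"ry": 0,"rz": 0},
    {"dx": 0,"dy": 0,"dz": 2.0,"rx": 0,"ry": 0,"rz": 0},
  ],
  fingers=0.0,
)

```text
t: 15.27
eef_pos: [558.0, 198.1, 282.9]
tcp_rot: [3.141, -0.0, 1.835]
ft_force: [0.5, -0.3, -0.0]
opening: 0.271
```

Call:
play_rows(
  increments=[
    {"dx": 0,"dy": 0,"dz": 0.5,"rx": 0,"ry": 0,"rz": 0},
    {"dx": 0,"dy": 0,"dz": 1.0,"rx": 0,"ry": 0,"rz": 0},
    {"dx": 0,"dy": 0,"dz": 1.5,"rx": 0,"ry": 0,"rz": 0},
    {"dx": 0,"dy": 0,"dz": 2.0,"rx": 0,"ry": 0,"rz": 0},
  ],
  fingers=0.0,
)

```text
t: 15.6
eef_pos: [558.0, 198.1, 280.8]
tcp_rot: [3.141, -0.0, 1.835]
ft_force: [0.2, 0.4, -0.6]
opening: 0.272
```

Call:
play_rows(
  increments=[
    {"dx": 0,"dy": 0,"dz": 0.5,"rx": 0,"ry": 0,"rz": 0},
    {"dx": 0,"dy": 0,"dz": 1.0,"rx": 0,"ry": 0,"rz": 0},
    {"dx": 0,"dy": 0,"dz": 1.5,"rx": 0,"ry": 0,"rz": 0},
    {"dx": 0,"dy": 0,"dz": 2.0,"rx": 0,"ry": 0,"rz": 0},
  ],
  fingers=0.0,
)

```text
t: 15.93
eef_pos: [558.0, 198.1, 278.7]
tcp_rot: [3.141, -0.0, 1.835]
ft_force: [0.6, -0.9, -1.3]
opening: 0.27
```

Call:
play_rows(
  increments=[
    {"dx": 0,"dy": 0,"dz": 0.5,"rx": 0,"ry": 0,"rz": 0},
    {"dx": 0,"dy": 0,"dz": 1.0,"rx": 0,"ry": 0,"rz": 0},
    {"dx": 0,"dy": 0,"dz": 1.5,"rx": 0,"ry": 0,"rz": 0},
    {"dx": 0,"dy": 0,"dz": 2.0,"rx": 0,"ry": 0,"rz": 0},
  ],
  fingers=0.0,
)

```text
t: 16.27
eef_pos: [558.0, 198.1, 276.6]
tcp_rot: [3.141, -0.0, 1.835]
ft_force: [0.1, -0.1, -2.0]
opening: 0.272
```

Call:
play_rows(
  increments=[
    {"dx": 0,"dy": 0,"dz": 0.4,"rx": 0,"ry": 0,"rz": 0},
    {"dx": 0,"dy": 0,"dz": 0.8,"rx": 0,"ry": 0,"rz": 0},
    {"dx": 0,"dy": 0,"dz": 1.2,"rx": 0,"ry": 0,"rz": 0},
  ],
  fingers=0.0,
)

```text
t: 16.52
eef_pos: [558.0, 198.1, 275.4]
tcp_rot: [3.141, -0.0, 1.835]
ft_force: [-0.1, -0.5, -2.3]
opening: 0.274
```

Call:
play_rows(
  increments=[
    {"dx": 0,"dy": 0,"dz": 0.4,"rx": 0,"ry": 0,"rz": 0},
    {"dx": 0,"dy": 0,"dz": 0.8,"rx": 0,"ry": 0,"rz": 0},
    {"dx": 0,"dy": 0,"dz": 1.2,"rx": 0,"ry": 0,"rz": 0},
  ],
  fingers=0.0,
)

```text
t: 16.77
eef_pos: [558.0, 198.1, 274.1]
tcp_rot: [3.141, -0.0, 1.835]
ft_force: [0.6, 0.7, -1.7]
opening: 0.27
```

Call:
play_rows(
  increments=[
    {"dx": 0,"dy": 0,"dz": 0.3,"rx": 0,"ry": 0,"rz": 0},
    {"dx": 0,"dy": 0,"dz": 0.6,"rx": 0,"ry": 0,"rz": 0},
  ],
  fingers=0.0,
)

```text
t: 16.93
eef_pos: [558.0, 198.1, 273.4]
tcp_rot: [3.141, -0.0, 1.835]
ft_force: [-1.4, 0.6, -2.1]
opening: 0.276
```

Call:
play_rows(
  increments=[
    {"dx": 0,"dy": 0,"dz": 0.3,"rx": 0,"ry": 0,"rz": 0},
    {"dx": 0,"dy": 0,"dz": 0.6,"rx": 0,"ry": 0,"rz": 0},
  ],
  fingers=0.0,
)

```text
t: 17.1
eef_pos: [558.0, 198.1, 272.8]
tcp_rot: [3.141, -0.0, 1.835]
ft_force: [1.1, 0.5, -2.3]
opening: 0.274
```

Call:
play_rows(
  increments=[
    {"dx": 0,"dy": 0,"dz": 0.3,"rx": 0,"ry": 0,"rz": 0},
    {"dx": 0,"dy": 0,"dz": 0.6,"rx": 0,"ry": 0,"rz": 0},
  ],
  fingers=0.0,
)

```text
t: 17.27
eef_pos: [558.0, 198.1, 272.2]
tcp_rot: [3.141, -0.0, 1.835]
ft_force: [0.2, 0.2, -0.4]
opening: 0.273
```

Contact is due at about 272.2; build the force up slowly.

Call:
play_rows(
  increments=[
    {"dx": 0,"dy": 0,"dz": 0.3,"rx": 0,"ry": 0,"rz": 0},
    {"dx": 0,"dy": 0,"dz": 0.6,"rx": 0,"ry": 0,"rz": 0},
  ],
  fingers=0.0,
)

```text
t: 17.43
eef_pos: [558.1, 198.1, 272.0]
tcp_rot: [3.141, -0.0, 1.835]
ft_force: [-1.0, -0.1, 8.1]
opening: 0.27
```

Call:
play_rows(
  increments=[
    {"dx": 0,"dy": 0,"dz": 0.6,"rx": 0,"ry": 0,"rz": 0},
    {"dx": 0,"dy": 0,"dz": 0.7,"rx": 0,"ry": 0,"rz": 0},
  ],
  fingers=0.0,
)

```text
t: 17.6
eef_pos: [558.1, 198.2, 272.0]
tcp_rot: [3.14, -0.0, 1.835]
ft_force: [-2.7, -0.4, 7.5]
opening: 0.272
```

Call:
play_rows(
  increments=[
    {"dx": 0,"dy": 0,"dz": 0.9,"rx": 0,"ry": 0,"rz": 0},
    {"dx": 0,"dy": 0,"dz": 1.0,"rx": 0,"ry": 0,"rz": 0},
    {"dx": 0,"dy": 0,"dz": 1.0,"rx": 0,"ry": 0,"rz": 0},
    {"dx": 0,"dy": 0,"dz": 1.0,"rx": 0,"ry": 0,"rz": 0},
  ],
  fingers=0.0,
)

```text
t: 17.93
eef_pos: [558.0, 198.1, 272.0]
tcp_rot: [3.14, -0.0, 1.835]
ft_force: [-2.7, -0.9, 10.5]
opening: 0.272
```

Call:
play_rows(
  increments=[
    {"dx": 0,"dy": 0,"dz": 1.05,"rx": 0,"ry": 0,"rz": 0},
    {"dx": 0,"dy": 0,"dz": 1.05,"rx": 0,"ry": 0,"rz": 0},
    {"dx": 0,"dy": 0,"dz": 1.05,"rx": 0,"ry": 0,"rz": 0},
    {"dx": 0,"dy": 0,"dz": 1.05,"rx": 0,"ry": 0,"rz": 0},
    {"dx": 0,"dy": 0,"dz": 1.05,"rx": 0,"ry": 0,"rz": 0},
    {"dx": 0,"dy": 0,"dz": 1.05,"rx": 0,"ry": 0,"rz": 0},
    {"dx": 0,"dy": 0,"dz": 1.05,"rx": 0,"ry": 0,"rz": 0},
    {"dx": 0,"dy": 0,"dz": 1.05,"rx": 0,"ry": 0,"rz": 0},
  ],
  fingers=0.0,
)

```text
t: 18.6
eef_pos: [557.9, 198.1, 272.0]
tcp_rot: [3.139, 0.0, 1.835]
ft_force: [-4.0, -1.1, 9.8]
opening: 0.273
```

Call:
play_rows(
  increments=[
    {"dx": 0,"dy": 0,"dz": 1.05,"rx": 0,"ry": 0,"rz": 0},
    {"dx": 0,"dy": 0,"dz": 1.05,"rx": 0,"ry": 0,"rz": 0},
    {"dx": 0,"dy": 0,"dz": 1.05,"rx": 0,"ry": 0,"rz": 0},
    {"dx": 0,"dy": 0,"dz": 1.05,"rx": 0,"ry": 0,"rz": 0},
    {"dx": 0,"dy": 0,"dz": 1.05,"rx": 0,"ry": 0,"rz": 0},
    {"dx": 0,"dy": 0,"dz": 1.05,"rx": 0,"ry": 0,"rz": 0},
    {"dx": 0,"dy": 0,"dz": 1.05,"rx": 0,"ry": 0,"rz": 0},
    {"dx": 0,"dy": 0,"dz": 1.05,"rx": 0,"ry": 0,"rz": 0},
  ],
  fingers=0.0,
)

```text
t: 19.27
eef_pos: [557.8, 198.1, 272.0]
tcp_rot: [3.139, 0.0, 1.835]
ft_force: [-3.5, -1.1, 11.6]
opening: 0.27
```

Call:
play_rows(
  increments=[
    {"dx": 0,"dy": 0,"dz": 1.0,"rx": 0,"ry": 0,"rz": 0},
    {"dx": 0,"dy": 0,"dz": 1.0,"rx": 0,"ry": 0,"rz": 0},
    {"dx": 0,"dy": 0,"dz": 1.0,"rx": 0,"ry": 0,"rz": 0},
    {"dx": 0,"dy": 0,"dz": 1.0,"rx": 0,"ry": 0,"rz": 0},
    {"dx": 0,"dy": 0,"dz": 1.0,"rx": 0,"ry": 0,"rz": 0},
    {"dx": 0,"dy": 0,"dz": 1.0,"rx": 0,"ry": 0,"rz": 0},
    {"dx": 0,"dy": 0,"dz": 1.0,"rx": 0,"ry": 0,"rz": 0},
    {"dx": 0,"dy": 0,"dz": 1.0,"rx": 0,"ry": 0,"rz": 0},
  ],
  fingers=0.0,
)

```text
t: 19.93
eef_pos: [557.7, 198.1, 272.0]
tcp_rot: [3.138, 0.0, 1.835]
ft_force: [-3.8, -1.0, 10.7]
opening: 0.268
```

Call:
play_rows(
  increments=[
    {"dx": 0,"dy": 0,"dz": 1.3,"rx": 0,"ry": 0,"rz": 0},
    {"dx": 0,"dy": 0,"dz": 1.35,"rx": 0,"ry": 0,"rz": 0},
    {"dx": 0,"dy": 0,"dz": 1.35,"rx": 0,"ry": 0,"rz": 0},
    {"dx": 0,"dy": 0,"dz": 1.35,"rx": 0,"ry": 0,"rz": 0},
  ],
  fingers=0.0,
)

```text
t: 20.27
eef_pos: [557.5, 198.1, 271.9]
tcp_rot: [3.138, 0.0, 1.836]
ft_force: [-3.7, -1.4, 13.7]
opening: 0.269
```

Call:
play_rows(
  increments=[
    {"dx": 0,"dy": 0,"dz": 1.35,"rx": 0,"ry": 0,"rz": 0},
    {"dx": 0,"dy": 0,"dz": 1.35,"rx": 0,"ry": 0,"rz": 0},
    {"dx": 0,"dy": 0,"dz": 1.35,"rx": 0,"ry": 0,"rz": 0},
    {"dx": 0,"dy": 0,"dz": 1.35,"rx": 0,"ry": 0,"rz": 0},
    {"dx": 0,"dy": 0,"dz": 1.35,"rx": 0,"ry": 0,"rz": 0},
    {"dx": 0,"dy": 0,"dz": 1.35,"rx": 0,"ry": 0,"rz": 0},
    {"dx": 0,"dy": 0,"dz": 1.35,"rx": 0,"ry": 0,"rz": 0},
    {"dx": 0,"dy": 0,"dz": 1.35,"rx": 0,"ry": 0,"rz": 0},
  ],
  fingers=0.0,
)

```text
t: 20.93
eef_pos: [557.4, 198.1, 272.0]
tcp_rot: [3.137, 0.0, 1.836]
ft_force: [-4.0, -1.6, 13.7]
opening: 0.27
```

Call:
play_rows(
  increments=[
    {"dx": 0,"dy": 0,"dz": 1.35,"rx": 0,"ry": 0,"rz": 0},
    {"dx": 0,"dy": 0,"dz": 1.35,"rx": 0,"ry": 0,"rz": 0},
    {"dx": 0,"dy": 0,"dz": 1.35,"rx": 0,"ry": 0,"rz": 0},
    {"dx": 0,"dy": 0,"dz": 1.35,"rx": 0,"ry": 0,"rz": 0},
    {"dx": 0,"dy": 0,"dz": 1.35,"rx": 0,"ry": 0,"rz": 0},
    {"dx": 0,"dy": 0,"dz": 1.35,"rx": 0,"ry": 0,"rz": 0},
    {"dx": 0,"dy": 0,"dz": 1.35,"rx": 0,"ry": 0,"rz": 0},
    {"dx": 0,"dy": 0,"dz": 1.35,"rx": 0,"ry": 0,"rz": 0},
  ],
  fingers=0.0,
)

```text
t: 21.6
eef_pos: [557.3, 198.1, 271.9]
tcp_rot: [3.136, 0.0, 1.836]
ft_force: [-4.8, -2.0, 14.3]
opening: 0.272
```

Held at about 16 N for 1.3 s. Lift off and check.

Call:
play_rows(
  increments=[
    {"dx": 0,"dy": 0,"dz": -0.5,"rx": 0,"ry": 0,"rz": 0},
    {"dx": 0,"dy": 0,"dz": -3,"rx": 0,"ry": 0,"rz": 0},
    {"dx": 0,"dy": 0,"dz": -12,"rx": 0,"ry": 0,"rz": 0},
    {"dx": 0,"dy": 0,"dz": -28,"rx": 0,"ry": 0,"rz": 0},
    {"dx": 0,"dy": 0,"dz": -48,"rx": 0,"ry": 0,"rz": 0},
    {"dx": 0,"dy": 0,"dz": -65,"rx": 0,"ry": 0,"rz": 0},
    {"dx": 0,"dy": 0,"dz": -73,"rx": 0,"ry": 0,"rz": 0},
    {"dx": 0,"dy": 0,"dz": -75,"rx": 0,"ry": 0,"rz": 0},
  ],
  fingers=0.0,
)

```text
t: 22.27
eef_pos: [557.0, 198.0, 348.6]
tcp_rot: [3.134, 0.0, 1.836]
ft_force: [0.1, 0.2, -2.3]
opening: 0.272
```

```bash
cat >> h.py <<'E'
M=np.array([505.7,-181.2])
E
python3 - <<'E'
from h import *
from cell import env,viewer
s=env.state(); print(s["eef_pos"],s["tcp_rot"],s["ft_force"])
print(inc(s,[*M,350],TY))
c=viewer.read_camera("wrist"); crop(c,150,80,370,250,3.5,"w10");pickle.dump(c,open("w10.pkl","wb"))
c=viewer.read_camera("scene"); crop(c,110,130,260,240,5,"s10")
E
```

```text
[556.95926913 198.0179277  348.59903429] [3.13390803e+00 4.94446848e-04 1.83582058e+00] [ 0.09792383  0.1620104  -2.31605927]
(array([-352.55, -148.79,   -2.37]), array([ 0.073,  0.005, -0.003]))
```

View pics/w10.png

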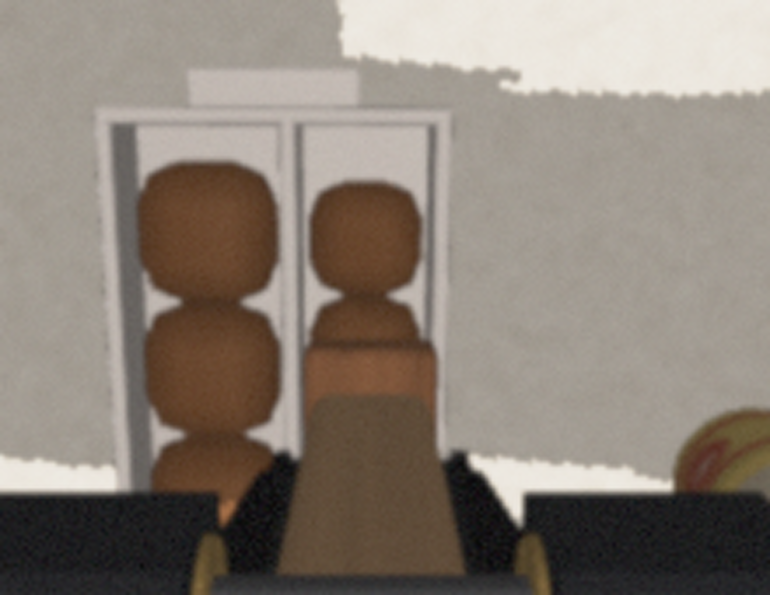

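View pics/s10.png

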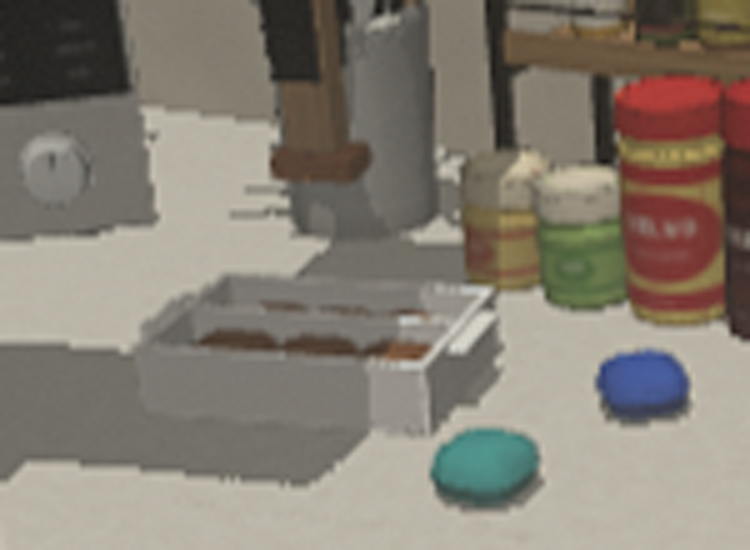

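Call:
play_rows(
  increments=[
    {"dx": -12,"dy": -5,"dz": 0,"rx": 0,"ry": 0,"rz": 0},
    {"dx": -40,"dy": -17,"dz": 0,"rx": 0.03,"ry": 0,"rz": 0},
    {"dx": -75,"dy": -32,"dz": 0,"rx": 0.07,"ry": 0,"rz": 0},
    {"dx": -110,"dy": -46,"dz": 0,"rx": 0.07,"ry": 0,"rz": 0},
    {"dx": -145,"dy": -61,"dz": 0,"rx": 0.07,"ry": 0,"rz": 0},
    {"dx": -180,"dy": -76,"dz": 0,"rx": 0.07,"ry": 0,"rz": 0},
    {"dx": -215,"dy": -91,"dz": 0,"rx": 0.07,"ry": 0,"rz": 0},
    {"dx": -250,"dy": -105,"dz": 0,"rx": 0.07,"ry": 0,"rz": 0},
  ],
  fingers=0.0,
)

```text
t: 23.03
eef_pos: [519.8, -73.0, 345.5]
tcp_rot: [-3.138, -0.0, 1.836]
ft_force: [1.0, 0.6, -1.7]
opening: 0.273
```

Run:
```python
from h import *
from cell import env,viewer
s=env.state(); print(s["eef_pos"],s["tcp_rot"],s["ft_force"])
print(inc(s,[*M,310],TY))
```

```text
[519.80379915 -72.99245857 345.46208989] [-3.13794764e+00 -4.24910735e-04  1.83573670e+00] [ 0.95667995  0.56533522 -1.68068934]
(array([-100.75,  -41.82,   35.57]), array([-0.035, -0.004, -0.003]))
```

Call:
play_rows(
  increments=[
    {"dx": -35,"dy": -14.5,"dz": 3,"rx": -0.03,"ry": 0,"rz": 0},
    {"dx": -65,"dy": -27,"dz": 10,"rx": -0.03,"ry": 0,"rz": 0},
    {"dx": -88,"dy": -36.5,"dz": 20,"rx": -0.03,"ry": 0,"rz": 0},
    {"dx": -98,"dy": -40.5,"dz": 28,"rx": -0.03,"ry": 0,"rz": 0},
    {"dx": -100.8,"dy": -41.8,"dz": 33,"rx": -0.03,"ry": 0,"rz": 0},
    {"dx": -100.8,"dy": -41.8,"dz": 35.5,"rx": -0.03,"ry": 0,"rz": 0},
    {"dx": -100.8,"dy": -41.8,"dz": 35.5,"rx": -0.03,"ry": 0,"rz": 0},
  ],
  fingers=0.0,
)

```text
t: 23.62
eef_pos: [505.7, -180.4, 309.3]
tcp_rot: [-3.14, -0.002, 1.836]
ft_force: [0.1, 0.4, -1.7]
opening: 0.272
```

Run:
```python
from h import *
from cell import env,viewer
s=env.state(); print(s["eef_pos"],s["tcp_rot"],s["ft_force"])
print(inc(s,[*M,250],TY))
c=viewer.read_camera("wrist"); crop(c,150,80,370,250,3.5,"w11");pickle.dump(c,open("w11.pkl","wb"))
c=viewer.read_camera("scene"); crop(c,240,140,400,270,5,"s11")
```

```text
[ 505.66758432 -180.39838659  309.28008423] [-3.13982500e+00 -1.74861720e-03  1.83619779e+00] [ 0.09874101  0.44080457 -1.66935296]
(array([-0.89, -0.07, 59.28]), array([-0.017, -0.017,  0.001]))
```

View pics/w11.png

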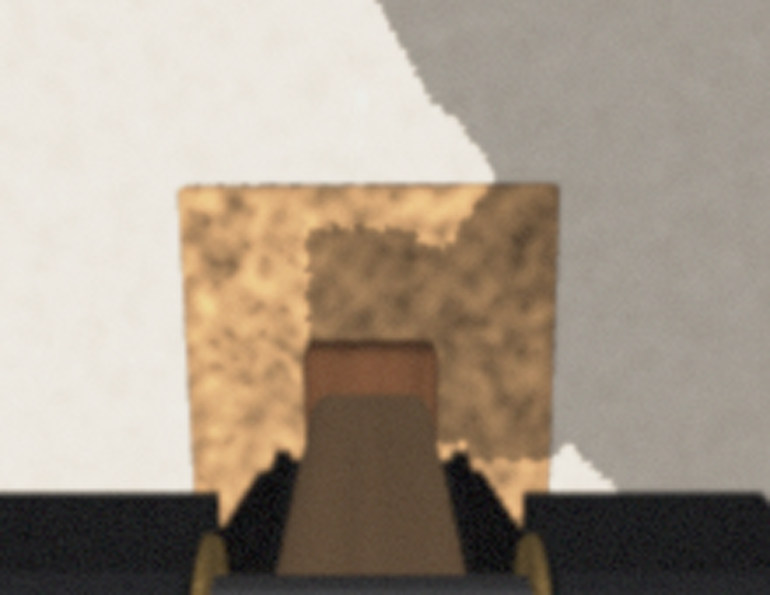

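View pics/s11.png

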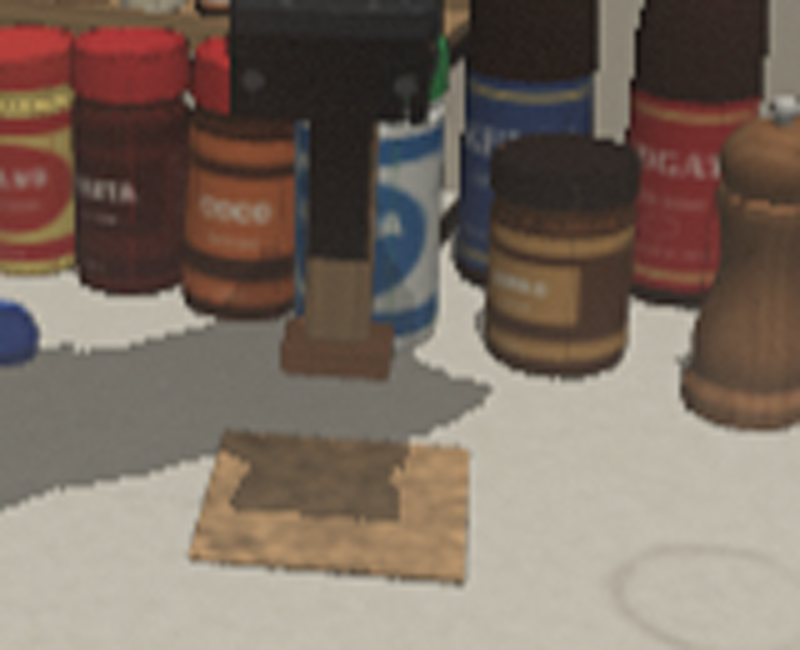

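Call:
play_rows(
  increments=[
    {"dx": -0.8,"dy": -0.2,"dz": 12,"rx": -0.02,"ry": -0.02,"rz": 0},
    {"dx": -0.8,"dy": -0.2,"dz": 28,"rx": -0.02,"ry": -0.02,"rz": 0},
    {"dx": -0.8,"dy": -0.2,"dz": 44,"rx": -0.02,"ry": -0.02,"rz": 0},
    {"dx": -0.8,"dy": -0.2,"dz": 54,"rx": -0.02,"ry": -0.02,"rz": 0},
    {"dx": -0.8,"dy": -0.2,"dz": 57,"rx": -0.02,"ry": -0.02,"rz": 0},
    {"dx": -0.8,"dy": -0.2,"dz": 58.5,"rx": -0.02,"ry": -0.02,"rz": 0},
    {"dx": -0.8,"dy": -0.2,"dz": 58.5,"rx": -0.02,"ry": -0.02,"rz": 0},
  ],
  fingers=0.0,
)

```text
t: 24.3
eef_pos: [506.2, -180.6, 252.0]
tcp_rot: [3.14, 0.002, 1.838]
ft_force: [-0.4, 0.2, -2.3]
opening: 0.275
```

Call:
play_rows(
  increments=[
    {"dx": 0,"dy": 0,"dz": 0.5,"rx": 0,"ry": 0,"rz": 0},
    {"dx": 0,"dy": 0,"dz": 1.0,"rx": 0,"ry": 0,"rz": 0},
    {"dx": 0,"dy": 0,"dz": 1.4,"rx": 0,"ry": 0,"rz": 0},
  ],
  fingers=0.0,
)

```text
t: 24.55
eef_pos: [506.2, -180.6, 251.1]
tcp_rot: [3.139, 0.002, 1.838]
ft_force: [-0.3, -0.5, -1.4]
opening: 0.274
```

Call:
play_rows(
  increments=[
    {"dx": 0,"dy": 0,"dz": 0.8,"rx": 0.02,"ry": 0.02,"rz": 0},
    {"dx": 0,"dy": 0,"dz": 1.6,"rx": 0.02,"ry": 0.02,"rz": 0},
    {"dx": 0,"dy": 0,"dz": 2.0,"rx": 0.02,"ry": 0.02,"rz": 0},
    {"dx": 0,"dy": 0,"dz": 2.2,"rx": 0.02,"ry": 0.02,"rz": 0},
  ],
  fingers=0.0,
)

```text
t: 24.88
eef_pos: [506.2, -180.6, 248.9]
tcp_rot: [3.141, 0.0, 1.838]
ft_force: [-0.5, -0.2, -1.1]
opening: 0.271
```

Call:
play_rows(
  increments=[
    {"dx": 0,"dy": 0,"dz": 0.4,"rx": 0,"ry": 0,"rz": 0},
    {"dx": 0,"dy": 0,"dz": 0.7,"rx": 0,"ry": 0,"rz": 0},
  ],
  fingers=0.0,
)

```text
t: 25.05
eef_pos: [506.2, -180.7, 248.2]
tcp_rot: [3.141, 0.0, 1.838]
ft_force: [-1.5, -0.4, 6.2]
opening: 0.276
```

Call:
play_rows(
  increments=[
    {"dx": 0,"dy": 0,"dz": 0,"rx": 0,"ry": 0,"rz": 0},
    {"dx": 0,"dy": 0,"dz": 0,"rx": 0,"ry": 0,"rz": 0},
  ],
  fingers=0.0,
)

```text
t: 25.22
eef_pos: [506.2, -180.7, 248.2]
tcp_rot: [3.141, 0.0, 1.838]
ft_force: [-0.7, 1.2, -0.6]
opening: 0.272
```

Call:
play_rows(
  increments=[
    {"dx": 0,"dy": 0,"dz": 0,"rx": 0,"ry": 0,"rz": 0},
    {"dx": 0,"dy": 0,"dz": 0,"rx": 0,"ry": 0,"rz": 0},
    {"dx": 0,"dy": 0,"dz": 0,"rx": 0,"ry": 0,"rz": 0},
    {"dx": 0,"dy": 0,"dz": 0,"rx": 0,"ry": 0,"rz": 0},
    {"dx": 0,"dy": 0,"dz": 0,"rx": 0,"ry": 0,"rz": 0},
    {"dx": 0,"dy": 0,"dz": 0,"rx": 0,"ry": 0,"rz": 0},
    {"dx": 0,"dy": 0,"dz": 0,"rx": 0,"ry": 0,"rz": 0},
    {"dx": 0,"dy": 0,"dz": 0,"rx": 0,"ry": 0,"rz": 0},
  ],
  fingers=1.0,
)

```text
t: 25.88
eef_pos: [506.2, -180.7, 248.2]
tcp_rot: [3.141, 0.0, 1.838]
ft_force: [0.7, -0.3, -0.1]
opening: 0.773
```

Call:
play_rows(
  increments=[
    {"dx": 0,"dy": 0,"dz": -10,"rx": 0,"ry": 0,"rz": 0},
    {"dx": 0,"dy": 0,"dz": -30,"rx": 0,"ry": 0,"rz": 0},
    {"dx": 0,"dy": 0,"dz": -60,"rx": 0,"ry": 0,"rz": 0},
    {"dx": 0,"dy": 0,"dz": -90,"rx": 0,"ry": 0,"rz": 0},
    {"dx": 0,"dy": 0,"dz": -120,"rx": 0,"ry": 0,"rz": 0},
    {"dx": 0,"dy": 0,"dz": -140,"rx": 0,"ry": 0,"rz": 0},
    {"dx": 0,"dy": 0,"dz": -150,"rx": 0,"ry": 0,"rz": 0},
    {"dx": 0,"dy": 0,"dz": -150,"rx": 0,"ry": 0,"rz": 0},
  ],
  fingers=1.0,
)

```text
t: 26.55
eef_pos: [506.1, -180.5, 400.6]
tcp_rot: [3.138, 0.003, 1.838]
ft_force: [-0.1, 0.1, 0.2]
opening: 1.0
```

Run:
```python
from h import *
from cell import env,viewer
c=viewer.read_camera("wrist"); crop(c,180,80,340,230,5,"w12");pickle.dump(c,open("w12.pkl","wb"))
c=viewer.read_camera("scene"); crop(c,110,100,430,300,2.5,"s12")
c=viewer.read_camera("top"); crop(c,115,170,205,245,8,"t12"); crop(c,0,0,512,384,1.5,"t12f"); pickle.dump(c,open("t12.pkl","wb"))
```

```text
(no output)
```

View pics/w12.png

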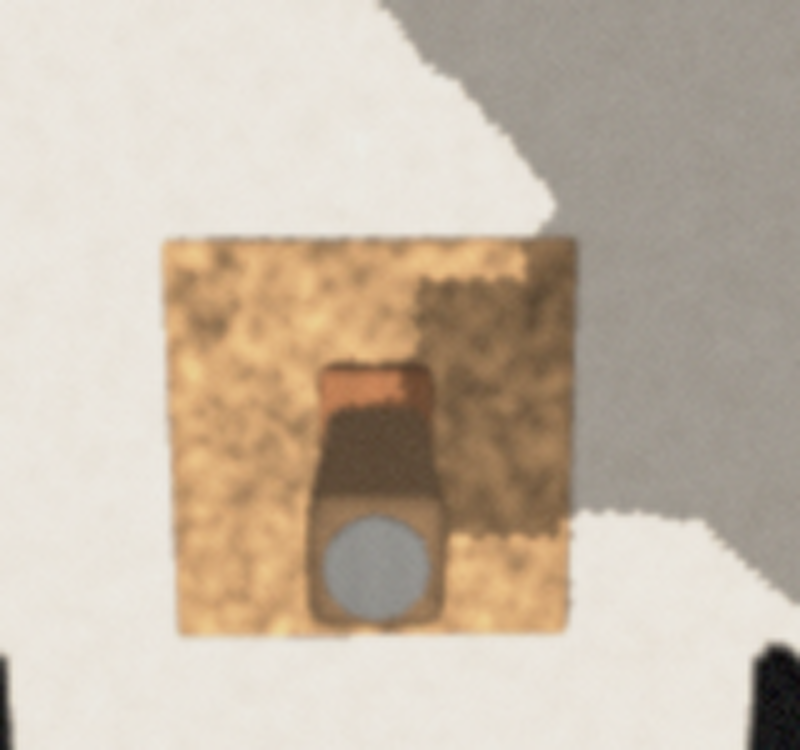

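View pics/s12.png

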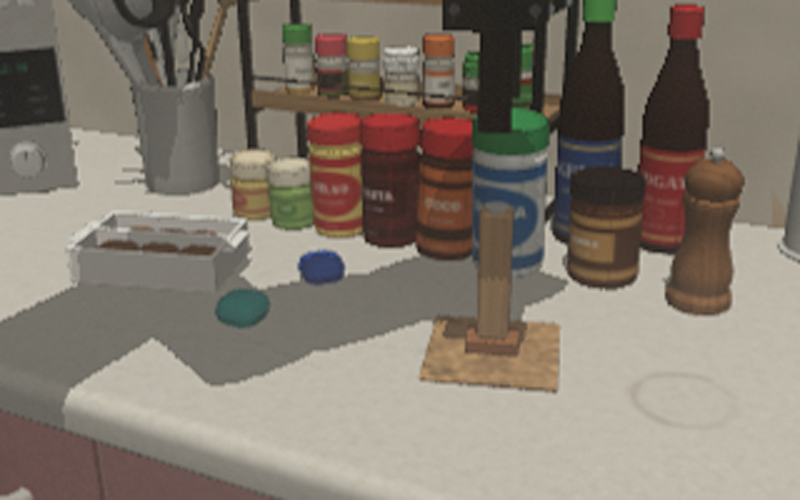

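View pics/t12.png

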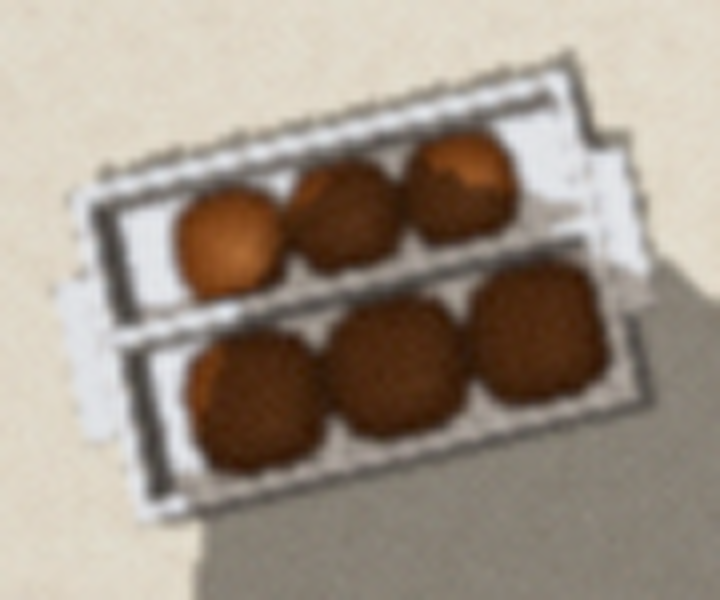

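Run:
```python
from h import *
c=pickle.load(open("w12.pkl","rb"))
q=lambda p,z: (pts(c,p,180,80,5,z)-M)@np.array([X,Y]).T
m=q([(165,240),(577,238),(568,632),(180,635)],5); print("mat centre",m.mean(0).round(1))
print("foot top far edge",q([(320,368),(433,368)],19).round(1),"handle top",q([(310,497),(443,497),(443,622),(313,622)],131).mean(0).round(1))
t=pickle.load(open("t12.pkl","rb"))
for n,p,z in [("L2",(257,400),19),("LU",(397,367),19),("L1",(538,332),19),("S2",(230,242),17),("SU",(345,214),17),("S1",(460,187),17)]:
    w=pts(t,[p],115,170,8,z)[0]; print(n,"bin",((w-C)@X).round(1),((w-C)@Y).round(1))
from cell import env
print(env.state()["t"]);
```

```text
mat centre [-0.   0.4]
foot top far edge [[-13.5  22.6]
 [ 15.5  22.6]] handle top [1.  1.5]
L2 bin -21.8 42.1
LU bin -22.4 -1.5
L1 bin -22.5 -45.6
S2 bin 27.9 40.4
SU bin 27.7 4.2
S1 bin 27.2 -31.9
26.7
```

```bash
python3 -c "
from cell import env
print(env.job_done())"
```

```text
the job is handed in; nothing more can be done
None
```

Both rows are pressed level, large row first and then small. The tamper is back upright in the middle of its mat, released, and the job was handed in at about 27 s of the 64 s allowed.

- **Pressing:** The large lump reached its level height when the tamper's foot was 33 mm above the worktop, and the small one at 29 mm, as the sizes predict. I then held about 15–17 N on each for over a second (wrist reading plus the tamper's weight). The highest reading I took was about 17 N. I only read force at the end of each move, so brief peaks in between were not measured.
- **Rows:** In the last top view the large lumps are 43.6 and 44.1 mm apart (size 44 mm), and the small ones 36.2 and 36.1 mm (size 36 mm). The side view shows nothing standing proud.
- **Tamper:** The camera puts it within about 1 mm of the mat's centre. It is turned about 15° from where it first stood, so it now lines up with the mat.
- **Bystanders:** The pots, mill and look-alike lumps show no change in the last pictures.

No check failed. One small disagreement: the wrist camera showed the foot 1.3 mm off the small compartment's centre, so I corrected that before pressing.

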